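# Empty the counting scale's scoop pan into the stock bin

## Robot

A 7-joint arm with a two-finger parallel gripper is mounted at the origin on the work surface. World frame = base frame: x ahead of the robot, y to its left, z up, the work surface at z = 0. Lengths are in m, angles in rad, forces in N, time in s.
With the tool pointing down it reaches from about 0.375 to 0.925 m from the base axis. Payload 3.1 kg.
Tool frame: the origin (TCP) lies at the very end of the fingers, on their centre line; the grasp point (between the pads) lies r.pinch_z behind it (r.pinch_z is the distance from the TCP to the grasp point, in m); z points along the fingers, x is the direction in which the jaws open and shut, and the axes are right-handed (so a half turn about z gives the same grasp; the last joint's range is limited). The gripper opens to 85 mm and grips with 20 to 120 N. Pads are 22 mm wide; open, the fingers measure 114 mm over their backs; the gripper's body (76 mm by 85 mm) begins 54 mm behind the grasp point. The pads swing forward as they close: fully open they stand 13 mm farther back than shut.
Start: joints at [1.156, 0.383, 0.044, 1.598, -0.018, 1.161, -0.05], TCP at [0.203, -0.618, 0.199] pointing down, gripper open.
Joint ranges: [-2.61, 2.61], [-0.41, 2.15], [-1.48, 1.57], [0, 2.5], [-1.57, 4.71], [0.05, 1.97], [-2.85, 2.85]. Speed limits (rad/s): [2.79, 2.79, 3.14, 3.14, 3.14, 3.14, 3.14].

## Interface

Orientations are given as a unit quaternion [w, x, y, z].
In Python, from plant import r gives the robot as it stands.
- The arm moves only by the tool jog_arm, never from a script. Its argument "moves" is a list of rows, each an object with "delta_pos": the shift along the tool's x, y, z scaled (see below), a list of three; "twist": the turn, a rotation vector about the tool's x, y, z scaled (see below), a list of three; "hand": the opening, from 0 (shut) to 1 (fully open). In form: [{"delta_pos": [dx, dy, dz], "twist": [ax, ay, az], "hand": hand}, ...]. A call has 1 to 8 rows; each row shifts and turns the pose as measured when the row begins, along the tool's axes as they then stand; what a row does not reach is not made up. The controller multiplies each number of a shift by 0.025 m and each number of a turn by 180 degrees. A row lasts 1/12 s, in which the tool goes at most 41.7 mm and 7.16 degrees, less where a joint would pass 70% of its speed; a pose out of reach is approached as far as the arm can. A call with a number of a shift or a turn outside -1 to 1 is refused whole. A call with a gripper value outside its range is refused whole. The fingers move at their own pace and stop on an object; the grip force is fixed at half the most. Time passes only in rows, so rows that do not move let the fingers close. It gives the time, the measured TCP pose, the force and the opening at its end, in the units of the state.
- r.observe(): the state, without advancing time (a new reading comes with each control period).
- r.snapshot(name): name is "scene" or "top"; returns a dict with "image" (420x560x3 uint8, blue, green, red), "range_z" (420x560 float32, m along the optical axis (not along the pixel's ray), 0 where there is no reading), "intrinsics" (3x3 intrinsics, pixels), "k1" (the pictures are not rectified: a ray, as slopes to the right and down, at radius r is drawn at 1 + k1 r^2 times it, then the intrinsics apply), "position" and "attitude" of the camera in the world. Camera axes: x right, y down, z forward; pixel columns grow to the right and rows downward; lengths in m; the calibration is good to about 2 mm. A picture is of the moment at which its call begins.
- r.hand_in(): hands the job in, once; it reports no verdict.
The state is a dict: "time": time; "joint_pos": joint angles; "joint_vel": joint speeds; "joint_torque": joint torques, N m; "tool_pos": TCP position; "eef_rot": TCP orientation; "contact_force": force on the tool from outside, world axes, zero at the start; "moment": the same for the moment, N m; "gripper_width": finger opening in m.
Only numpy, scipy, OpenCV 4.12 (cv2) and the standard library are available. Lean on these libraries where they do the work, as an engineer would, in place of code of your own. Each camera call takes 0.05 s, during which the arm holds its last target. There are 200 camera calls.

## Task

The six shelving feet in the scoop pan have been counted: lift the pan off the bench scale with all of them in it, and tip them all into the open stock bin. Then gently set the empty pan back on the scale the same way round, fully home on its two pegs, and let go; leave the cash box, the disc cases and the pen pot where they stand.

Things in the scene. Friction and masses are not known exactly. Their poses are not given: they have to be found in the camera images.
- scale: White bench scale, fixed: housing 235 x 190 mm, 52 mm high, display on its -x side, steel platform with its top 60 mm above the table. On it stand two pegs 10 mm high with chamfered tips: 9 mm diameter at x = -40 mm, 14 mm at x = +40 mm (y = 0). Origin: on the table, below the pegs' midpoint; z up, +x is where the seated pan's lip points.
- scale_seat (a point): Point on the scale's platform surface midway between the pegs, 60 mm above the table: the pan's origin lies here when the pan is fully home.
- scale_lip (a point): Point in the air 88 mm along the scale's +x from its origin and 84 mm above the table: the pan's pouring lip lies here when the pan is fully home.
- pan: Loose aluminium scoop pan, 0.28 kg, on the pegs at the start. Origin: centre of underside; axes parallel to the scale's when home. Foot block 130 x 70 x 14 mm with blind holes 11.5 mm deep: 12 mm wide at x = -40, 17 mm at x = +40. Floor 116 mm wide, top at z = 18 mm, from x = -85 to +60, then rising 11 deg to the lip. Walls 4 mm: rear (x = -85) and sides (y = +-58) up to z = 58 mm.
- pan_lip (a point): Middle of the pan's open pouring lip (no front wall), at (88, 0, 24) mm in the pan's frame.
- pan_grip (a point): Grip point in the pan's grip tab, at (-109, 0, 83) mm in the pan's frame. The tab is a flat plate 10 mm thick, 50 mm wide (along the pan's y), rising from the rear wall and leaning back, away from the pan, 30 degrees from the pan's z (along (-0.5, 0, 0.866)); it runs from 28 mm below this point to 23 mm beyond it.
- bin: White open stock bin, fixed to the table, 190 mm (its x) by 180 mm (its y), 85 mm high, walls and floor 5 mm, open on top. Origin: on the table below its centre.
- foot0: Black plastic shelving foot, loose, about 20 g: flange 28 mm diameter and 9 mm thick with a 17 mm diameter stub, 18 mm high in all. Origin: centre of the flange's underside, z along the stub. One of six alike, standing in the pan at the start.
- foot1: Black plastic shelving foot, loose, about 20 g: flange 28 mm diameter and 9 mm thick with a 17 mm diameter stub, 18 mm high in all. Origin: centre of the flange's underside, z along the stub. One of six alike, standing in the pan at the start.
- foot2: Black plastic shelving foot, loose, about 20 g: flange 28 mm diameter and 9 mm thick with a 17 mm diameter stub, 18 mm high in all. Origin: centre of the flange's underside, z along the stub. One of six alike, standing in the pan at the start.
- foot3: Black plastic shelving foot, loose, about 20 g: flange 28 mm diameter and 9 mm thick with a 17 mm diameter stub, 18 mm high in all. Origin: centre of the flange's underside, z along the stub. One of six alike, standing in the pan at the start.
- foot4: Black plastic shelving foot, loose, about 20 g: flange 28 mm diameter and 9 mm thick with a 17 mm diameter stub, 18 mm high in all. Origin: centre of the flange's underside, z along the stub. One of six alike, standing in the pan at the start.
- foot5: Black plastic shelving foot, loose, about 20 g: flange 28 mm diameter and 9 mm thick with a 17 mm diameter stub, 18 mm high in all. Origin: centre of the flange's underside, z along the stub. One of six alike, standing in the pan at the start.
- cashbox: Blue cash box, bystander, 116 x 166 x 75 mm with a wire handle up to 94 mm. Origin: centre of its underside.
- disc_cases: Stack of disc cases, bystander, 125 x 140 x 60 mm. Origin: centre of its underside.
- pen_pot: Dark metal pen pot, bystander, 76 mm diameter, 95 mm high. Origin: centre of its underside.
Things that resemble listed ones, but are neither listed nor needed, are in the scene too. Of the things like the pan, leave any that is turquoise; of the rest the larger one is meant.

How it is judged:
By the outcome, as a careful person would: the job done as asked, in the order asked, and still so for the second after the job is handed in, with the robot touching nothing.
It also fails if it takes over 64 s, if anything falls off the work surface, if the arm or the gripper's body presses on something with over 40 N, if the wrist force passes 120 N, or if a joint passes its speed limit or range.

## Working session

There is one attempt and no reset: what is moved stays moved. The work goes in short steps, Python scripts to look and compute and a tool call to move; the robot and the scene stay as the last step left them, time stands still between calls to the robot, and variables do not carry over. Pictures are saved under pics/ and viewed, about 8 in all and at most 12, crops included, and the job is handed in when it is done.

Besides the shell and the picture viewer there is one more tool, called after "Request:" as name(argument=value, ...), one argument or row to a line, values as JSON. jog_arm: Moves the arm, as the interface text tells. Shifts and turns lie within -1 to 1; 1 stands for 0.025 m of shift or 180 degrees of turn. Its arguments: {"type":"object","properties":{"moves":{"type":"array"}},"required":["moves"]}

```bash
ls; mkdir -p pics; cat > h.py <<'E'
import numpy as np, cv2
from scipy.spatial.transform import Rotation as R
from plant import r
def q2R(q): return R.from_quat([q[1],q[2],q[3],q[0]]).as_matrix()
def att(s):
    a=np.array(s["attitude"],float); return a if a.shape==(3,3) else q2R(a)
def rays(s,uv):
    K=np.array(s["intrinsics"]);uv=np.atleast_2d(uv).astype(float)
    d=(uv-K[:2,2])/[K[0,0],K[1,1]];x=d.copy()
    for _ in range(20): x=d/(1+s["k1"]*(x**2).sum(1,keepdims=True))
    return np.c_[x,np.ones(len(x))]
def pts(s,uv):
    uv=np.atleast_2d(uv).astype(int);z=s["range_z"][uv[:,1],uv[:,0]]
    return (rays(s,uv)*z[:,None])@att(s).T+np.array(s["position"])
def plane(s,uv,h):
    d=rays(s,uv)@att(s).T;p=np.array(s["position"]);return p+d*((h-p[2])/d[:,2])[:,None]
def cloud(s):
    v,u=np.mgrid[0:420,0:560];return pts(s,np.c_[u.ravel(),v.ravel()]).reshape(420,560,3)
E
python3 - <<'E'
from h import *
import pickle
for n in("scene","top"):
    s=r.snapshot(n);cv2.imwrite(f"pics/{n}0.png",s["image"]);pickle.dump(s,open(n+"0.pkl","wb"));print(n,s["position"],s["attitude"],s["k1"],s["intrinsics"])
print(r.observe(),r.pinch_z)
E
```

```text
pics
scene [ 1.12303522 -0.66206966  1.29604906] [-0.30483252  0.87748548  0.35266347 -0.11280445] -0.11713202510059662 [[540.41656749   0.         288.55763035]
 [  0.         540.41656749 205.25251562]
 [  0.           0.           1.        ]]
top [ 0.44524026 -0.00547722  1.47126794] [-0.00982711  0.71093754 -0.70292914  0.01902283] -0.014113342819892098 [[409.10774415   0.         279.1213499 ]
 [  0.         409.10774415 212.2862022 ]
 [  0.           0.           1.        ]]
{'time': 0.1, 'joint_pos': array([ 1.15618718,  0.3837676 ,  0.04386176,  1.59941144, -0.01790183,
        1.16122552, -0.0499318 ]), 'joint_vel': array([-1.66717047e-03, -1.36906218e-03,  1.67382349e-04, -4.42516532e-03,
       -1.73668886e-04,  9.36294521e-04, -6.49562091e-05]), 'joint_torque': array([ 2.81319677e-03, -4.34727252e+01,  1.02937292e+00, -2.50452536e+01,
        1.08505605e-02,  5.43801943e-03, -1.73166006e-05]), 'tool_pos': array([ 0.20218689, -0.61676878,  0.19810656]), 'eef_rot': array([-6.53877104e-04,  8.09801545e-01, -5.86702647e-01, -1.01756710e-03]), 'contact_force': array([-0.2663204 ,  0.50349877,  0.29233892]), 'moment': array([ 0.00412163, -0.01217085, -0.00919395]), 'gripper_width': 0.08508956878080286} 0.0187
```

View pics/scene0.png

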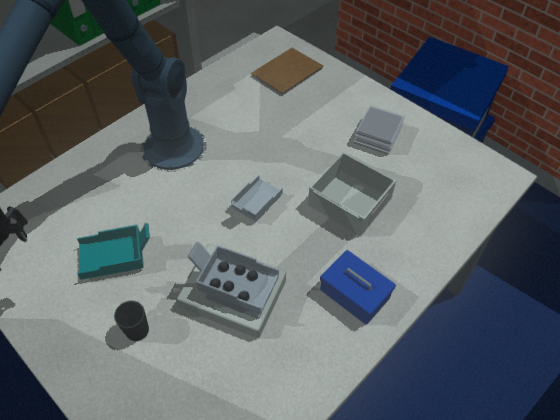

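View pics/top0.png

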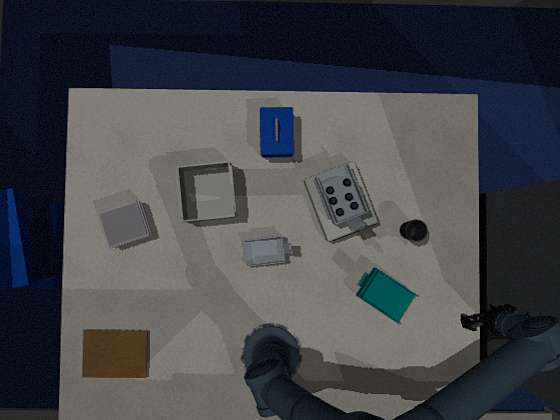

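The top view shows three pan-like things: the turquoise pan at (386,295), a small grey pan at (266,250), and a large grey pan on the scale at (342,192) holding six feet, with its tab at about (365,232). I choose the large grey one. The bin is at (208,192), the cash box at (277,132), the disc cases at (125,224) and the pen pot at (414,230).

```bash
python3 - <<'E'
from h import *
import pickle
out={}
for n,box in(("top",(290,400,150,250)),("scene",(160,300,230,345))):
    s=pickle.load(open(n+"0.pkl","rb"));C=cloud(s)
    u0,u1,v0,v1=box;c=C[v0:v1,u0:u1].reshape(-1,3)
    uv=np.stack(np.meshgrid(np.arange(u0,u1),np.arange(v0,v1)),-1).reshape(-1,2)
    print(n,"table z",np.median(C[...,2][(abs(C[...,2])<.03)]))
    for nm,lo,hi in(("housing",.035,.07),("wall",.112,.124),("tab",.128,.18)):
        m=(c[:,2]>lo)&(c[:,2]<hi);p=c[m]
        rc=cv2.minAreaRect(p[:,:2].astype(np.float32));print(nm,m.sum(),"c",np.round(rc[0],4),"sz",np.round(rc[1],4),"ang",round(rc[2],1),"z",np.round(np.percentile(p[:,2],[2,50,98]),4),"mean",np.round(p.mean(0),4))
    bb=(150,250,150,235) if n=="top" else (300,400,150,235)
    c=C[bb[2]:bb[3],bb[0]:bb[1]].reshape(-1,3);m=(c[:,2]>.075)&(c[:,2]<.095);rc=cv2.minAreaRect(c[m][:,:2].astype(np.float32));print("bin",np.round(rc[0],4),np.round(rc[1],4),rc[2])
    for nm,b in(("cash",(255,300,100,165) if n=="top" else (315,400,245,325)),("small",(235,310,230,275) if n=="top" else (220,290,170,225))):
        c=C[b[2]:b[3],b[0]:b[1]].reshape(-1,3);c=c[(c[:,2]>.02)];rc=cv2.minAreaRect(c[:,:2].astype(np.float32));print(nm,np.round(rc[0],3),np.round(rc[1],3),rc[2],c[:,2].max())
    crop=s["image"][v0:v1,u0:u1];cv2.imwrite(f"pics/{n}_crop.png",cv2.resize(crop,None,fx=5,fy=5,interpolation=cv2.INTER_CUBIC))
a=cv2.imread("pics/top_crop.png");b=cv2.imread("pics/scene_crop.png");hh=420
cv2.imwrite("pics/crop.png",np.hstack([cv2.resize(x,(390,hh)) for x in(a,b)]))
E
```

```text
top table z 0.0005427423218287153
housing 1545 c [ 0.5927 -0.2184] sz [0.3467 0.198 ] ang 23.9 z [0.0435 0.0523 0.0616] mean [ 0.5243 -0.2295  0.0523]
wall 168 c [ 0.5324 -0.2457] sz [0.1199 0.1224] ang 21.4 z [0.1126 0.1176 0.123 ] mean [ 0.5177 -0.2518  0.1177]
tab 150 c [ 0.4655 -0.2721] sz [0.0318 0.0511] ang 22.3 z [0.1289 0.1518 0.1678] mean [ 0.4639 -0.2713  0.1514]
bin [0.5713 0.2272] [0.1907 0.1932] 6.398276329040527
cash [ 0.657 -0.013] [0.423 0.114] 0.6466428637504578 1.4712679431121523
small [0.383 0.015] [0.118 0.162] 8.714920043945312 1.4712679431121523
scene table z -0.0003704960016426284
housing 2311 c [ 0.5442 -0.2398] sz [0.2396 0.1924] ang 21.8 z [0.0377 0.0513 0.062 ] mean [ 0.5711 -0.2831  0.0512]
wall 334 c [ 0.5316 -0.245 ] sz [0.1258 0.1237] ang 22.2 z [0.1124 0.1166 0.1234] mean [ 0.5162 -0.253   0.1171]
tab 269 c [ 0.4638 -0.2706] sz [0.0345 0.0495] ang 19.8 z [0.1288 0.1482 0.1653] mean [ 0.464  -0.2719  0.148 ]
bin [0.5687 0.2272] [0.1952 0.203 ] 6.417743682861328
cash [ 0.895 -0.316] [0.19  0.807] 20.226036071777344 1.2960490628651378
small [ 0.689 -0.313] [0.151 1.103] 43.3603401184082 1.2960490628651378
```

View pics/crop.png

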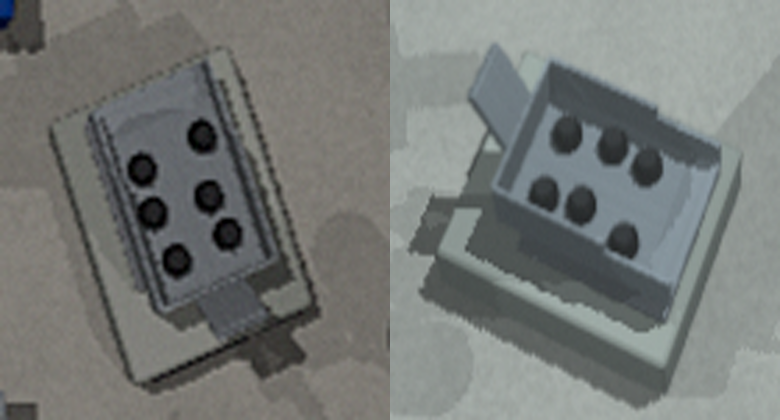

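The crop confirms it: the grey pan on the scale holds six feet in two rows of three, with the tab at the base-side end. Next I refine the tab pose and compute the first approach.

```bash
cat >> h.py <<'E'
def pose():
    o=r.observe();return np.array(o["tool_pos"]),q2R(o["eef_rot"]),o
def plan(p1,R1,n,p0=None,R0=None,dec=2):
    if p0 is None: p0,R0,o=pose()
    w=R.from_matrix(R0.T@R1).as_rotvec()
    for i in range(n):
        Ri=R0@R.from_rotvec(w*i/n).as_matrix();d=Ri.T@((p1-p0)/n)/.025;a=w/n/np.pi
        print('{"delta_pos":%s,"twist":%s},'%(np.round(d,dec).tolist(),np.round(a,4).tolist()))
    print("total mm",np.round((p1-p0)*1e3,1),"deg",np.round(np.degrees(w),1))
def toolR(yaw,pitch):
    # pan yaw, pan pitch (lip down +), deg; tab grip orientation: tool z=(.5,0,-.866), tool x=(.866,0,.5) in pan frame
    P=R.from_euler('ZY',[yaw,pitch],degrees=True).as_matrix()
    z=np.array([.5,0,-.8660254]);x=np.array([.8660254,0,.5]);return P@np.c_[x,np.cross(z,x),z]
E
python3 - <<'E'
from h import *
import pickle
O=np.array([.5635,-.2313]);yaw=np.radians(21.8);M=np.array([[np.cos(yaw),np.sin(yaw)],[-np.sin(yaw),np.cos(yaw)]])
A=[]
for n,box in(("top",(290,400,150,250)),("scene",(160,300,230,345))):
    s=pickle.load(open(n+"0.pkl","rb"));c=cloud(s)[box[2]:box[3],box[0]:box[1]].reshape(-1,3)
    q=np.c_[(c[:,:2]-O)@M.T,c[:,2]-.06]*1e3;
    t=q[(q[:,2]>72)&(q[:,2]<110)&(q[:,0]<-80)];m=t.mean(0);U,S,V=np.linalg.svd(t-m,full_matrices=0)
    print(n,"tab mean",m.round(1),"normal",V[2].round(3),"y 3/97",np.percentile(t[:,1],[2,98]).round(1),"x at z85",(m[0]-V[2,2]/V[2,0]*(85-m[2])).round(1),"expected -105.8+.. ztop",t[:,2].max().round(1))
    w=(q[:,2]>50)&(q[:,2]<64)&(q[:,0]>-95)
    for nm,k in(("L",w&(q[:,1]>45)),("R",w&(q[:,1]<-45))):
        l=q[k][:,:2].astype(np.float32);vx=cv2.fitLine(l,cv2.DIST_HUBER,0,.01,.01).ravel();print(nm,k.sum(),"ang",np.degrees(np.arctan(vx[1]/vx[0])).round(2),"y",np.percentile(l[:,1],[5,50,95]).round(1),"x",np.percentile(l[:,0],[2,98]).round(1))
    k=w&(abs(q[:,1])<50)&(q[:,0]<-60);print("rear",k.sum(),"x",np.percentile(q[k][:,0],[5,50,95]).round(1),"slope",np.polyfit(q[k][:,1],q[k][:,0],1).round(3))
    # visible floor
    k=(abs(q[:,1])<40)&(q[:,0]>20)&(q[:,0]<55);print("floor z",np.percentile(q[k][:,2],[20,50]).round(1))
g=.5635
print([x for x in dir(r) if x[0]!='_'])
E
```

```text
top tab mean [-1.083e+02 -1.000e-01  9.300e+01] normal [-0.813  0.001 -0.583] y 3/97 [-24.4  23.3] x at z85 -102.6 expected -105.8+.. ztop 108.4
L 60 ang 0.74 y [54.2 56.7 58.7] x [-84.5  47.5]
R 65 ang -0.83 y [-61.4 -58.6 -53.4] x [-84.9  25. ]
rear 58 x [-90.  -84.6 -81.9] slope [-6.0000e-03 -8.5133e+01]
floor z [17.1 20.6]
scene tab mean [-108.6   -0.7   89.9] normal [0.827 0.013 0.562] y 3/97 [-23.3  23.7] x at z85 -105.3 expected -105.8+.. ztop 107.4
L 121 ang -0.4 y [52.7 56.3 60.3] x [-86.7  65.6]
R 122 ang -0.86 y [-60.2 -57.9 -53.4] x [-85.1  24.6]
rear 128 x [-92.5 -86.1 -82.4] slope [ 1.3000e-02 -8.6837e+01]
floor z [16.5 19.6]
['PlanningError', 'hand_in', 'observe', 'pinch_z', 'snapshot']
```

```bash
cat >> h.py <<'E'
YAW=21.6;O=np.array([.5635,-.2313,.06])
Rg=toolR(YAW,0);GRIP=O+R.from_euler('Z',YAW,degrees=True).apply([-.109,-.0004,.083])
TG=GRIP+.016*Rg[:,2]
E
python3 - <<'E'
from h import *
print(GRIP,TG,TG-.12*Rg[:,2]);plan(TG-.12*Rg[:,2],Rg,18)
E
```

```text
[ 0.46230161 -0.27179749  0.143     ] [ 0.46973982 -0.26885249  0.12914359] [ 0.41395324 -0.29093996  0.23306664]
{"delta_pos":[-0.54, -0.67, -0.08],"twist":[0.0075, 0.0071, -0.0281]},
{"delta_pos":[-0.48, -0.72, -0.07],"twist":[0.0075, 0.0071, -0.0281]},
{"delta_pos":[-0.41, -0.76, -0.06],"twist":[0.0075, 0.0071, -0.0281]},
{"delta_pos":[-0.34, -0.8, -0.05],"twist":[0.0075, 0.0071, -0.0281]},
{"delta_pos":[-0.27, -0.82, -0.04],"twist":[0.0075, 0.0071, -0.0281]},
{"delta_pos":[-0.19, -0.84, -0.03],"twist":[0.0075, 0.0071, -0.0281]},
{"delta_pos":[-0.12, -0.86, -0.01],"twist":[0.0075, 0.0071, -0.0281]},
{"delta_pos":[-0.04, -0.87, 0.01],"twist":[0.0075, 0.0071, -0.0281]},
{"delta_pos":[0.03, -0.87, 0.03],"twist":[0.0075, 0.0071, -0.0281]},
{"delta_pos":[0.11, -0.86, 0.05],"twist":[0.0075, 0.0071, -0.0281]},
{"delta_pos":[0.18, -0.84, 0.07],"twist":[0.0075, 0.0071, -0.0281]},
{"delta_pos":[0.26, -0.82, 0.1],"twist":[0.0075, 0.0071, -0.0281]},
{"delta_pos":[0.32, -0.79, 0.12],"twist":[0.0075, 0.0071, -0.0281]},
{"delta_pos":[0.39, -0.76, 0.15],"twist":[0.0075, 0.0071, -0.0281]},
{"delta_pos":[0.45, -0.72, 0.18],"twist":[0.0075, 0.0071, -0.0281]},
{"delta_pos":[0.51, -0.67, 0.2],"twist":[0.0075, 0.0071, -0.0281]},
{"delta_pos":[0.56, -0.62, 0.23],"twist":[0.0075, 0.0071, -0.0281]},
{"delta_pos":[0.61, -0.56, 0.26],"twist":[0.0075, 0.0071, -0.0281]},
total mm [211.8 325.8  35. ] deg [ 24.3  23.1 -91.1]
```

Request:
jog_arm(
  moves=[
    {"delta_pos": [-0.54, -0.67, -0.2], "twist": [0.0075, 0.0071, -0.028], "hand": 1},
    {"delta_pos": [-0.48, -0.72, -0.2], "twist": [0.0075, 0.0071, -0.028], "hand": 1},
    {"delta_pos": [-0.41, -0.76, -0.1], "twist": [0.0075, 0.0071, -0.028], "hand": 1},
    {"delta_pos": [-0.34, -0.8, -0.05], "twist": [0.0075, 0.0071, -0.028], "hand": 1},
    {"delta_pos": [-0.27, -0.82, -0.04], "twist": [0.0075, 0.0071, -0.028], "hand": 1},
    {"delta_pos": [-0.19, -0.84, -0.03], "twist": [0.0075, 0.0071, -0.028], "hand": 1},
    {"delta_pos": [-0.12, -0.86, -0.01], "twist": [0.0075, 0.0071, -0.028], "hand": 1},
    {"delta_pos": [-0.04, -0.87, 0.01], "twist": [0.0075, 0.0071, -0.028], "hand": 1},
  ],
)

```text
time: 0.77
tool_pos: [0.2939, -0.465, 0.2144]
eef_rot: [-0.027, 0.959, -0.255, 0.124]
contact_force: [0.2, -0.5, 0.1]
gripper_width: 0.0855
```

```bash
python3 - <<'E'
from h import *
p,Rr,o=pose();print(p,Rr.round(3).tolist(),o["joint_pos"].round(3));plan(TG-.12*Rg[:,2],Rg,12)
E
```

```text
[ 0.29386285 -0.46497304  0.21439284] [[0.839, -0.482, 0.252], [-0.496, -0.869, -0.011], [0.224, -0.115, -0.968]] [ 1.215  0.112 -0.152  1.932 -0.242  0.978  0.668]
{"delta_pos":[0.06, -0.7, 0.03],"twist":[0.0059, 0.006, -0.0229]},
{"delta_pos":[0.11, -0.7, 0.05],"twist":[0.0059, 0.006, -0.0229]},
{"delta_pos":[0.16, -0.69, 0.06],"twist":[0.0059, 0.006, -0.0229]},
{"delta_pos":[0.21, -0.67, 0.08],"twist":[0.0059, 0.006, -0.0229]},
{"delta_pos":[0.25, -0.65, 0.1],"twist":[0.0059, 0.006, -0.0229]},
{"delta_pos":[0.3, -0.63, 0.11],"twist":[0.0059, 0.006, -0.0229]},
{"delta_pos":[0.34, -0.61, 0.13],"twist":[0.0059, 0.006, -0.0229]},
{"delta_pos":[0.38, -0.58, 0.15],"twist":[0.0059, 0.006, -0.0229]},
{"delta_pos":[0.42, -0.55, 0.17],"twist":[0.0059, 0.006, -0.0229]},
{"delta_pos":[0.45, -0.51, 0.19],"twist":[0.0059, 0.006, -0.0229]},
{"delta_pos":[0.48, -0.47, 0.2],"twist":[0.0059, 0.006, -0.0229]},
{"delta_pos":[0.51, -0.43, 0.22],"twist":[0.0059, 0.006, -0.0229]},
total mm [120.1 174.   18.7] deg [ 12.8  12.9 -49.4]
```

Request:
jog_arm(
  moves=[
    {"delta_pos": [0.07, -0.8, 0.0], "twist": [0.0065, 0.0066, -0.025], "hand": 1},
    {"delta_pos": [0.12, -0.8, 0.02], "twist": [0.0065, 0.0066, -0.025], "hand": 1},
    {"delta_pos": [0.17, -0.79, 0.04], "twist": [0.0065, 0.0066, -0.025], "hand": 1},
    {"delta_pos": [0.23, -0.77, 0.06], "twist": [0.0065, 0.0066, -0.025], "hand": 1},
    {"delta_pos": [0.28, -0.74, 0.08], "twist": [0.0065, 0.0066, -0.025], "hand": 1},
    {"delta_pos": [0.34, -0.72, 0.1], "twist": [0.0065, 0.0066, -0.025], "hand": 1},
    {"delta_pos": [0.38, -0.7, 0.12], "twist": [0.0065, 0.0066, -0.025], "hand": 1},
    {"delta_pos": [0.43, -0.65, 0.15], "twist": [0.0065, 0.0066, -0.025], "hand": 1},
  ],
)

```text
time: 1.43
tool_pos: [0.3769, -0.3166, 0.2309]
eef_rot: [-0.048, 0.97, 0.079, 0.226]
contact_force: [0.6, -0.1, -0.3]
gripper_width: 0.0853
```

```bash
python3 - <<'E'
from h import *
p,Rr,o=pose();print(p,o["joint_pos"].round(3));plan(TG-.10*Rg[:,2],Rg,6)
E
```

```text
[ 0.37688345 -0.31664145  0.23086317] [ 1.179 -0.032 -0.253  2.102 -0.546  0.971  1.378]
{"delta_pos":[0.25, -0.13, 0.25],"twist":[0.0024, 0.0029, -0.0109]},
{"delta_pos":[0.26, -0.12, 0.25],"twist":[0.0024, 0.0029, -0.0109]},
{"delta_pos":[0.26, -0.11, 0.25],"twist":[0.0024, 0.0029, -0.0109]},
{"delta_pos":[0.26, -0.1, 0.26],"twist":[0.0024, 0.0029, -0.0109]},
{"delta_pos":[0.26, -0.09, 0.26],"twist":[0.0024, 0.0029, -0.0109]},
{"delta_pos":[0.26, -0.08, 0.26],"twist":[0.0024, 0.0029, -0.0109]},
total mm [ 46.4  29.4 -15.1] deg [  2.6   3.1 -11.7]
```

Request:
jog_arm(
  moves=[
    {"delta_pos": [0.3, -0.16, 0.12], "twist": [0.003, 0.0036, -0.013], "hand": 1},
    {"delta_pos": [0.32, -0.14, 0.15], "twist": [0.003, 0.0036, -0.013], "hand": 1},
    {"delta_pos": [0.32, -0.13, 0.25], "twist": [0.003, 0.0036, -0.013], "hand": 1},
    {"delta_pos": [0.32, -0.12, 0.3], "twist": [0.003, 0.0036, -0.013], "hand": 1},
    {"delta_pos": [0.31, -0.1, 0.3], "twist": [0.003, 0.0036, -0.013], "hand": 1},
    {"delta_pos": [0, 0, 0], "twist": [0, 0, 0], "hand": 1},
  ],
)

```text
time: 1.93
tool_pos: [0.4192, -0.28, 0.2222]
eef_rot: [-0.053, 0.947, 0.189, 0.255]
contact_force: [-0.2, 0.2, -0.5]
gripper_width: 0.0854
```

```bash
python3 - <<'E'
from h import *
p,Rr,o=pose();print(p,o["joint_pos"].round(3));plan(TG,Rg,8,dec=3)
s=r.snapshot("scene");cv2.imwrite("pics/pre.png",cv2.resize(s["image"][190:350,130:330],None,fx=3,fy=3,interpolation=cv2.INTER_CUBIC))
E
```

```text
[ 0.41923396 -0.2799867   0.22219308] [ 1.136  0.007 -0.29   2.108 -0.625  0.947  1.594]
{"delta_pos":[-0.014, 0.047, 0.53],"twist":[-0.0005, -0.0001, 0.0006]},
{"delta_pos":[-0.013, 0.047, 0.53],"twist":[-0.0005, -0.0001, 0.0006]},
{"delta_pos":[-0.013, 0.046, 0.53],"twist":[-0.0005, -0.0001, 0.0006]},
{"delta_pos":[-0.013, 0.045, 0.53],"twist":[-0.0005, -0.0001, 0.0006]},
{"delta_pos":[-0.013, 0.044, 0.53],"twist":[-0.0005, -0.0001, 0.0006]},
{"delta_pos":[-0.012, 0.044, 0.53],"twist":[-0.0005, -0.0001, 0.0006]},
{"delta_pos":[-0.012, 0.043, 0.53],"twist":[-0.0005, -0.0001, 0.0006]},
{"delta_pos":[-0.012, 0.042, 0.53],"twist":[-0.0005, -0.0001, 0.0006]},
total mm [ 50.5  11.1 -93. ] deg [-0.7 -0.2  0.8]
```

View pics/pre.png

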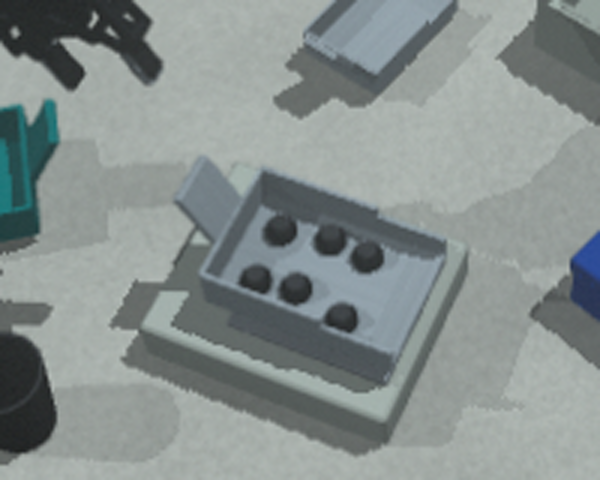

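Gripper fingertips at crop (80,80) and (150,75), tab at (205,185), pan unmoved. I check that the TCP projects where the fingers are seen.

```bash
python3 - <<'E'
from h import *
p,Rr,o=pose();s=r.snapshot("scene")
def proj(X):
    c=(np.atleast_2d(X)-s["position"])@att(s);x=c[:,:2]/c[:,2:];x=x*(1+s["k1"]*(x**2).sum(1,keepdims=True));K=np.array(s["intrinsics"]);return x*[K[0,0],K[1,1]]+K[:2,2]
back=p-.013*Rr[:,2]
for n,X in(("tcp",p),("f+",back+.05*Rr[:,0]),("f-",back-.05*Rr[:,0]),("grip",GRIP),("seatlip",O+R.from_euler('Z',YAW,degrees=True).apply([.088,0,.024]))):
    u=proj(X)[0];print(n,u.round(1),"crop",((u-[130,190])*3).round(0))
E
```

```text
tcp [179.  228.5] crop [147. 115.]
f+ [190.4 224.3] crop [181. 103.]
f- [162.1 225.7] crop [ 96. 107.]
grip [197.2 254.5] crop [202. 193.]
seatlip [269.3 292.2] crop [418. 307.]
```

Predicted tips and seen tips disagree by about 9 px, so I measure the fingers' 3D position from the depth images.

```bash
python3 - <<'E'
from h import *
p,Rr,o=pose();ims=[]
for n in("scene","top"):
    s=r.snapshot(n);C=cloud(s);q=(C-p)@Rr*1e3  # tool frame mm
    ok=(s["range_z"]>0)&(abs(q[...,0])<75)&(abs(q[...,1])<60)&(q[...,2]>-120)&(q[...,2]<60)&(C[...,2]>.12)&(s["image"].max(2)<70)
    t=q[ok];print(n,ok.sum(),"max z pct",np.percentile(t[:,2],[90,97,99,100]).round(1))
    for lo in range(-100,20,10):
        k=t[(t[:,2]>=lo)&(t[:,2]<lo+10)]
        if len(k):
            for sg in(-1,1):
                kk=k[k[:,0]*sg>0]
                if len(kk):print(lo,sg,len(kk),"x",np.percentile(kk[:,0],[3,50,97]).round(0),"y",np.percentile(kk[:,1],[3,50,97]).round(0))
    v,u=np.where(ok);print(u.min(),u.max(),v.min(),v.max())
    c=s["image"][190:270,120:230] if n=="scene" else s["image"][190:270,320:430]
    ims.append(cv2.resize(c,(390,284),interpolation=cv2.INTER_CUBIC))
cv2.imwrite("pics/fing.png",np.hstack(ims))
E
```

```text
scene 531 max z pct [-59.9 -53.9 -49.2 -44.7]
-100 -1 34 x [-73. -52. -41.] y [-7. 11. 15.]
-100 1 48 x [44. 65. 74.] y [-7. 10. 13.]
-90 -1 31 x [-50. -45. -42.] y [-7.  3. 12.]
-90 1 16 x [49. 54. 59.] y [-2.  8. 13.]
-80 -1 29 x [-48. -44. -41.] y [-9.  1. 11.]
-80 1 23 x [47. 54. 60.] y [-3.  4.  9.]
-70 -1 29 x [-47. -45. -41.] y [-9.  0. 13.]
-70 1 19 x [49. 55. 59.] y [-3.  4.  9.]
-60 -1 28 x [-48. -45. -41.] y [-9.  1. 11.]
-60 1 19 x [46. 54. 58.] y [-4.  5.  7.]
-50 -1 7 x [-49. -46. -44.] y [-6.  1.  6.]
128 182 190 218
top 159 max z pct [-56.3 -49.8 -48.3 -44. ]
-100 1 25 x [41. 67. 75.] y [-11.  -8.  11.]
-90 -1 4 x [-43. -41. -40.] y [-9. -7. -5.]
-90 1 1 x [52. 52. 52.] y [-6. -6. -6.]
-80 -1 6 x [-49. -44. -43.] y [-9. -6.  0.]
-80 1 6 x [48. 50. 58.] y [-9. -7.  5.]
-70 -1 7 x [-47. -43. -40.] y [-8. -6. -1.]
-70 1 11 x [46. 55. 57.] y [-9. -0.  8.]
-60 -1 8 x [-45. -43. -41.] y [-9. -5. -0.]
-60 1 12 x [47. 54. 57.] y [-7. -3.  7.]
-50 -1 5 x [-45. -44. -42.] y [-7. -1.  4.]
-50 1 1 x [50. 50. 50.] y [-5. -5. -5.]
365 379 232 266
```

View pics/fing.png

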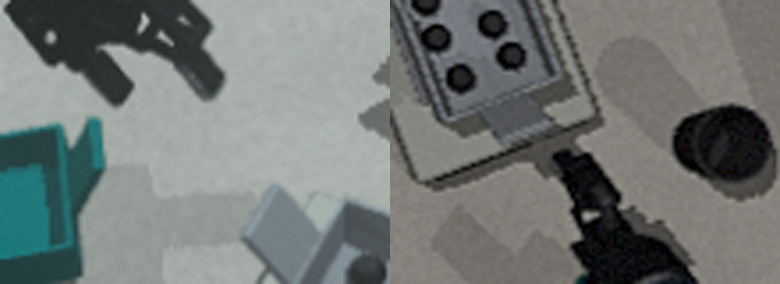

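Both views put the open fingertips about 47 mm behind the reported TCP, where 13 mm is expected. I shut the fingers here and measure again. I also check against the start images.

Request:
jog_arm(
  moves=[
    {"delta_pos": [0, 0, 0], "twist": [0, 0, 0], "hand": 0},
    {"delta_pos": [0, 0, 0], "twist": [0, 0, 0], "hand": 0},
    {"delta_pos": [0, 0, 0], "twist": [0, 0, 0], "hand": 0},
    {"delta_pos": [0, 0, 0], "twist": [0, 0, 0], "hand": 0},
    {"delta_pos": [0, 0, 0], "twist": [0, 0, 0], "hand": 0},
    {"delta_pos": [0, 0, 0], "twist": [0, 0, 0], "hand": 0},
  ],
)

```text
time: 2.63
tool_pos: [0.4168, -0.285, 0.2242]
eef_rot: [-0.049, 0.948, 0.185, 0.255]
contact_force: [-0.0, -0.3, -0.0]
gripper_width: 0.0125
```

```bash
python3 - <<'E'
from h import *
import pickle
def rep(s,p,Rr,zmin):
    C=cloud(s);q=(C-p)@Rr*1e3
    ok=(s["range_z"]>0)&(abs(q[...,0])<75)&(abs(q[...,1])<60)&(q[...,2]>-100)&(q[...,2]<60)&(C[...,2]>zmin)&(s["image"].max(2)<70)
    t=q[ok];print(len(t))
    if len(t)<5:return
    print("z pct",np.percentile(t[:,2],[90,97,99,100]).round(1))
    for lo in range(-90,20,15):
        k=t[(t[:,2]>=lo)&(t[:,2]<lo+15)]
        if len(k)>3:print(lo,len(k),"x",np.percentile(k[:,0],[3,50,97]).round(0),"y",np.percentile(k[:,1],[3,50,97]).round(0))
p,Rr,o=pose();print(p,o["gripper_width"])
for n in("scene","top"):print(n);rep(r.snapshot(n),p,Rr,.12)
p0=np.array([.20218689,-.61676878,.19810656]);R0=q2R([-6.53877104e-04,8.09801545e-01,-5.86702647e-01,-1.01756710e-03])
for n in("scene","top"):print(n,"start");rep(pickle.load(open(n+"0.pkl","rb")),p0,R0,.1)
E
```

```text
[ 0.41679269 -0.28503856  0.22419236] 0.012455622809986744
scene
320
z pct [-47.7 -41.6 -37.8 -34.7]
-90 108 x [-33.  15.  40.] y [-7. 11. 15.]
-75 51 x [-12.   8.  21.] y [-3.  8. 13.]
-60 59 x [-9. 15. 21.] y [-4.  7. 13.]
-45 22 x [-11.   9.  20.] y [-2.  6. 11.]
top
82
z pct [-43.4 -40.3 -36.9 -34.3]
-90 26 x [-30.  14.  34.] y [-11.  -9.   7.]
-75 6 x [-10.  -2.  13.] y [-9. -9. -8.]
-60 23 x [-5. 13. 17.] y [-9. -5.  9.]
-45 11 x [-5. 10. 15.] y [-8. -5.  4.]
scene start
147
z pct [-56.7 -51.  -48.7 -48.5]
-90 25 x [-65. -44. -41.] y [-14.  -8.   0.]
-75 28 x [-54. -43. -42.] y [-11.  -5.   9.]
-60 25 x [-54. -43. -16.] y [-11.  -5.   8.]
top start
88
z pct [-55.2 -48.6 -47.2 -46.9]
-90 12 x [-54.  -1.  51.] y [-14. -13.  -9.]
-75 18 x [-56. -45.  50.] y [-13. -10.  -6.]
-60 17 x [-50.  45.  52.] y [-13.  -8.  -1.]
```

The reported TCP lies about 33 mm beyond the real fingertips along tool z. Two views and two poses agree on this. I apply that correction, reopen, go to a 35 mm standoff and measure finger against tab.

```bash
cat >> h.py <<'E'
T=np.array([.003,0,-.0335])
TGR=TG-Rg@T
E
python3 - <<'E'
from h import *
print(TGR);plan(TGR-.035*Rg[:,2],Rg,8,dec=3)
E
```

```text
[ 0.48289795 -0.26364282  0.09863174]
{"delta_pos":[-0.015, 0.024, 0.542],"twist":[-0.0001, -0.0001, 0.0003]},
{"delta_pos":[-0.015, 0.024, 0.542],"twist":[-0.0001, -0.0001, 0.0003]},
{"delta_pos":[-0.015, 0.024, 0.542],"twist":[-0.0001, -0.0001, 0.0003]},
{"delta_pos":[-0.015, 0.024, 0.542],"twist":[-0.0001, -0.0001, 0.0003]},
{"delta_pos":[-0.014, 0.023, 0.542],"twist":[-0.0001, -0.0001, 0.0003]},
{"delta_pos":[-0.014, 0.023, 0.542],"twist":[-0.0001, -0.0001, 0.0003]},
{"delta_pos":[-0.014, 0.023, 0.542],"twist":[-0.0001, -0.0001, 0.0003]},
{"delta_pos":[-0.014, 0.023, 0.542],"twist":[-0.0001, -0.0001, 0.0003]},
total mm [ 49.8  14.9 -95.2] deg [-0.2 -0.1  0.4]
```

Request:
jog_arm(
  moves=[
    {"delta_pos": [0, 0, 0], "twist": [0, 0, 0], "hand": 1},
    {"delta_pos": [0, 0, 0], "twist": [0, 0, 0], "hand": 1},
    {"delta_pos": [0, 0.02, 0.2], "twist": [0, 0, 0], "hand": 1},
    {"delta_pos": [-0.02, 0.03, 0.6], "twist": [0, 0, 0], "hand": 1},
    {"delta_pos": [-0.02, 0.03, 0.7], "twist": [0, 0, 0], "hand": 1},
    {"delta_pos": [-0.02, 0.03, 0.7], "twist": [0, 0, 0], "hand": 1},
    {"delta_pos": [-0.02, 0.03, 0.7], "twist": [0, 0, 0], "hand": 1},
    {"delta_pos": [-0.02, 0.03, 0.5], "twist": [0, 0, 0], "hand": 1},
  ],
)

```text
time: 3.4
tool_pos: [0.4593, -0.2777, 0.1495]
eef_rot: [-0.044, 0.948, 0.184, 0.257]
contact_force: [0.1, -0.2, 0.1]
gripper_width: 0.0853
```

Request:
jog_arm(
  moves=[
    {"delta_pos": [0, 0, 0.3], "twist": [0, 0, 0], "hand": 1},
    {"delta_pos": [0, 0, 0], "twist": [0, 0, 0], "hand": 1},
  ],
)

```text
time: 3.57
tool_pos: [0.4629, -0.2734, 0.1395]
eef_rot: [-0.047, 0.948, 0.184, 0.256]
contact_force: [0.5, 0.3, -0.4]
gripper_width: 0.0857
```

```bash
cat >> h.py <<'E'
def fingers(s,p,Rr,zmin=.09,ymax=25,zl=(-90,0)):
    C=cloud(s);q=(C-p)@Rr*1e3
    ok=(s["range_z"]>0)&(abs(q[...,0])<75)&(abs(q[...,1])<ymax)&(q[...,2]>zl[0])&(q[...,2]<zl[1])&(C[...,2]>zmin)
    dark=ok&(s["image"].max(2)<62);return q[ok&~dark],q[dark]
E
python3 - <<'E'
from h import *
p,Rr,o=pose();print(p,o["gripper_width"]);plan(TGR,Rg,4,dec=3)
for n in("scene","top"):
    s=r.snapshot(n);t,f=fingers(s,p,Rr)
    for k,nm in((f[f[:,0]<0],"f-"),(f[f[:,0]>0],"f+")):
        if len(k)>3:
            e=k[k[:,2]>k[:,2].max()-20];print(n,nm,len(k),"tipz",np.percentile(k[:,2],[95,100]).round(1),"x",np.percentile(e[:,0],[3,50,97]).round(1),"y",np.percentile(e[:,1],[3,97]).round(1))
    C=cloud(s);q=(C-p)@Rr*1e3;k=(C[...,2]>.135)&(abs(q[...,0])<35)&(abs(q[...,1])<40)&(q[...,2]>-60)&(s["image"].max(2)>62);t=q[k];print("tab",len(t),"x",np.percentile(t[:,0],[5,50,95]).round(1),"y",np.percentile(t[:,1],[3,97]).round(1),"z",np.percentile(t[:,2],[2,98]).round(1))
    if n=="scene":cv2.imwrite("pics/st.png",cv2.resize(s["image"][200:320,140:300],None,fx=4,fy=4,interpolation=cv2.INTER_CUBIC))
E
```

```text
[ 0.4629424  -0.27336557  0.13953355] 0.08568183145650166
{"delta_pos":[-0.014, -0.017, 0.465],"twist":[0.0001, -0.0002, 0.0006]},
{"delta_pos":[-0.014, -0.017, 0.465],"twist":[0.0001, -0.0002, 0.0006]},
{"delta_pos":[-0.013, -0.017, 0.465],"twist":[0.0001, -0.0002, 0.0006]},
{"delta_pos":[-0.013, -0.017, 0.465],"twist":[0.0001, -0.0002, 0.0006]},
total mm [ 20.    9.7 -40.9] deg [ 0.1 -0.1  0.4]
scene f- 100 tipz [-50.5 -49.2] x [-48.  -43.9 -40.7] y [-8.5 10.7]
scene f+ 62 tipz [-54.3 -53.9] x [48.6 53.3 57.6] y [-4.5 10.1]
tab 192 x [0.7 5.9 9.5] y [-22.3  21.9] z [-25.5   7. ]
top f- 15 tipz [-46.6 -46.5] x [-45.6 -42.7 -40.3] y [-8.5 -0.6]
top f+ 23 tipz [-24.6  -8.5] x [3.6 6.2 9. ] y [3.  4.5]
tab 77 x [ 0.5  8.2 10.6] y [-25.4   1.3] z [-27.4   9.5]
```

View pics/st.png

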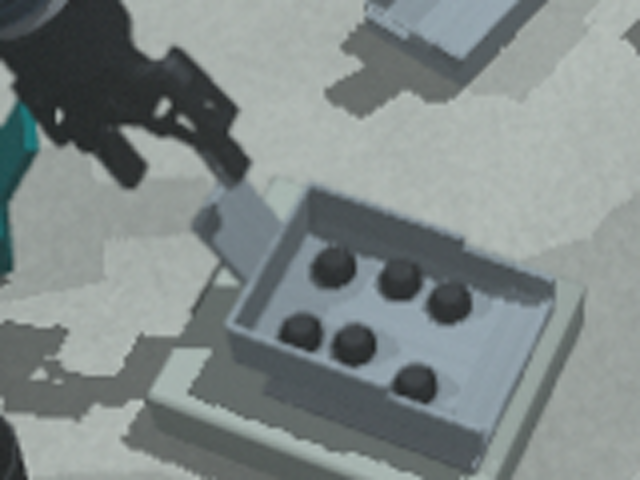

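The fingertips straddle the tab (crop (130,185) and (240,170), tab top at (225,195)). The finger centre is within about 1 mm of the tab's centre, and it has 46 mm to go. I descend and then look at the force before closing.

Request:
jog_arm(
  moves=[
    {"delta_pos": [-0.01, 0, 0.35], "twist": [0, 0, 0], "hand": 1},
    {"delta_pos": [-0.01, 0, 0.4], "twist": [0, 0, 0], "hand": 1},
    {"delta_pos": [-0.01, 0, 0.4], "twist": [0, 0, 0], "hand": 1},
    {"delta_pos": [-0.01, 0, 0.35], "twist": [0, 0, 0], "hand": 1},
    {"delta_pos": [0, 0, 0.25], "twist": [0, 0, 0], "hand": 1},
    {"delta_pos": [0, 0, 0.15], "twist": [0, 0, 0], "hand": 1},
    {"delta_pos": [0, 0, 0], "twist": [0, 0, 0], "hand": 1},
  ],
)

```text
time: 4.25
tool_pos: [0.4873, -0.2689, 0.0979]
eef_rot: [-0.043, 0.948, 0.183, 0.257]
contact_force: [-0.9, 0.2, 0.1]
gripper_width: 0.0853
```

```bash
python3 - <<'E'
from h import *
p,Rr,o=pose();print(p,o["contact_force"]);plan(TGR,Rg,2,dec=3)
for n in("scene","top"):
    s=r.snapshot(n);t,f=fingers(s,p,Rr)
    for k,nm in((f[f[:,0]<0],"f-"),(f[f[:,0]>0],"f+")):
        if len(k)>3:
            e=k[k[:,2]>k[:,2].max()-20];print(n,nm,len(k),"tipz",np.percentile(k[:,2],[95,100]).round(1),"x",np.percentile(e[:,0],[3,50,97]).round(1),"y",np.percentile(e[:,1],[3,97]).round(1))
    C=cloud(s);q=(C-p)@Rr*1e3;k=(C[...,2]>.13)&(abs(q[...,0])<30)&(abs(q[...,1])<40)&(q[...,2]>-90)&(s["image"].max(2)>62);t=q[k];print("tab",len(t),"x",np.percentile(t[:,0],[5,50,95]).round(1),"y",np.percentile(t[:,1],[3,97]).round(1),"z",np.percentile(t[:,2],[2,98]).round(1))
E
```

```text
[ 0.48731698 -0.26885218  0.09785307] [-0.89258534  0.1617382   0.14333789]
{"delta_pos":[-0.029, -0.129, -0.037],"twist":[0.0016, -0.0006, 0.0012]},
{"delta_pos":[-0.03, -0.129, -0.036],"twist":[0.0016, -0.0006, 0.0012]},
total mm [-4.4  5.2  0.8] deg [ 0.6 -0.2  0.4]
scene f- 95 tipz [-51.  -45.5] x [-48.5 -43.7 -39.4] y [-8.6  9.9]
scene f+ 58 tipz [-54.7 -51.5] x [49.7 53.7 57.8] y [-5.6  9.3]
tab 154 x [ 0.3  5.7 10. ] y [-19.6  17.9] z [-74.8 -35.2]
top f- 13 tipz [-50.3 -50.3] x [-45.2 -43.6 -40.6] y [-9.  -1.2]
top f+ 30 tipz [-51.  -39.8] x [18.6 53.2 57.4] y [-8.3  6.1]
tab 80 x [ 1.7  7.9 10.4] y [-29.7   0.5] z [-76.6 -34.4]
```

Request:
jog_arm(
  moves=[
    {"delta_pos": [-0.04, -0.12, 0], "twist": [0.001, 0, 0.001], "hand": 1},
    {"delta_pos": [-0.03, -0.08, 0], "twist": [0, 0, 0], "hand": 1},
    {"delta_pos": [0, 0, 0], "twist": [0, 0, 0], "hand": 0},
    {"delta_pos": [0, 0, 0], "twist": [0, 0, 0], "hand": 0},
    {"delta_pos": [0, 0, 0], "twist": [0, 0, 0], "hand": 0},
    {"delta_pos": [0, 0, 0], "twist": [0, 0, 0], "hand": 0},
    {"delta_pos": [0, 0, 0], "twist": [0, 0, 0], "hand": 0},
    {"delta_pos": [0, 0, 0], "twist": [0, 0, 0], "hand": 0},
  ],
)

```text
time: 5.02
tool_pos: [0.4843, -0.2668, 0.0998]
eef_rot: [-0.043, 0.948, 0.181, 0.258]
contact_force: [1.4, 1.4, 3.4]
gripper_width: 0.0123
```

Request:
jog_arm(
  moves=[
    {"delta_pos": [0, 0, 0], "twist": [0, 0, 0], "hand": 0},
    {"delta_pos": [0, 0, 0], "twist": [0, 0, 0], "hand": 0},
    {"delta_pos": [0, 0, 0], "twist": [0, 0, 0], "hand": 0},
  ],
)

```text
time: 5.27
tool_pos: [0.4862, -0.2663, 0.1014]
eef_rot: [-0.043, 0.948, 0.182, 0.259]
contact_force: [0.6, 0.2, 1.3]
gripper_width: 0.0093
```

```bash
python3 - <<'E'
from h import *
import json
p,Rr,o=pose();json.dump([p.tolist(),Rr.tolist()],open("grasp.json","w"));print(p,o["contact_force"],o["moment"],o["gripper_width"],o["joint_pos"].round(2));plan(TGR,Rg,1,dec=3)
s=r.snapshot("scene");cv2.imwrite("pics/g.png",cv2.resize(s["image"][200:320,140:300],None,fx=4,fy=4,interpolation=cv2.INTER_CUBIC))
E
```

```text
[ 0.48621099 -0.26629068  0.10135712] [0.61278256 0.23828039 1.25857316] [-0.10790964  0.58096901 -0.00514094] 0.009259861428728066 [ 1.05  0.25 -0.36  2.15 -0.7   0.6   1.64]
{"delta_pos":[-0.127, -0.149, 0.049],"twist":[0.0039, -0.0025, 0.002]},
total mm [-3.3  2.6 -2.7] deg [ 0.7 -0.4  0.4]
```

View pics/g.png

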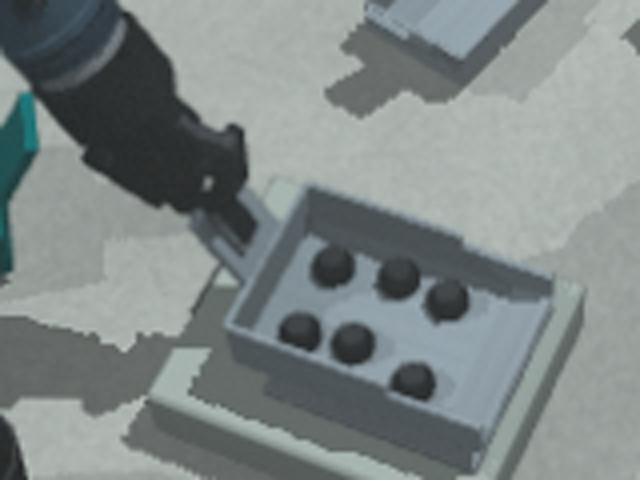

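The grip is on the tab (opening 9–10 mm), and the pan is still home with six feet. I lift straight up, then lift the lip slightly.

Request:
jog_arm(
  moves=[
    {"delta_pos": [0.1, 0, -0.17], "twist": [0, 0, 0], "hand": 0},
    {"delta_pos": [0.15, 0, -0.26], "twist": [0, 0, 0], "hand": 0},
    {"delta_pos": [0.2, 0, -0.35], "twist": [0, 0, 0], "hand": 0},
    {"delta_pos": [0.2, 0, -0.35], "twist": [0, 0.01, 0], "hand": 0},
    {"delta_pos": [0.2, 0, -0.35], "twist": [0, 0.012, 0], "hand": 0},
    {"delta_pos": [0.2, 0, -0.35], "twist": [0, 0.012, 0], "hand": 0},
    {"delta_pos": [0.2, 0, -0.35], "twist": [0, 0.01, 0], "hand": 0},
    {"delta_pos": [0.1, 0, -0.17], "twist": [0, 0, 0], "hand": 0},
  ],
)

```text
time: 5.98
tool_pos: [0.4733, -0.2615, 0.164]
eef_rot: [-0.06, 0.929, 0.181, 0.318]
contact_force: [-0.4, -1.1, -4.2]
gripper_width: 0.009
```

```bash
cat >> h.py <<'E'
import json
def pan():
    # pan pose assumed rigid with tool since the grasp (pan home then)
    pg,Rgr=[np.array(a) for a in json.load(open("grasp.json"))];p,Rr,o=pose()
    Rp0=R.from_euler('Z',YAW,degrees=True).as_matrix();D=Rr@Rgr.T
    Rp=D@Rp0;op=p+D@(O-pg);a=R.from_matrix(Rp).as_euler('ZYX',degrees=True)
    return op,Rp,a,p,Rr,o
E
python3 - <<'E'
from h import *
op,Rp,a,p,Rr,o=pan();print("pan",op.round(4),"zyx",a.round(1),"lip",(op+Rp@[.088,0,.024]).round(3),"F",o["contact_force"].round(1),o["gripper_width"],o["joint_pos"].round(2))
for n in("scene","top"):
    s=r.snapshot(n);C=cloud(s);q=(C-op)@Rp*1e3
    k=(abs(q[...,1])<50)&(q[...,0]>-80)&(q[...,0]<85)&(q[...,2]>5)&(q[...,2]<60)
    f=q[k&(s["image"].max(2)>75)&(q[...,0]>30)&(q[...,0]<55)];print(n,"floor z",np.median(f[:,2]).round(1))
    m=(k&(s["image"].max(2)<60)).astype(np.uint8);nc,l,st,ce=cv2.connectedComponentsWithStats(m);print([ (q[l==i].mean(0).round(0).tolist(),int(st[i,4])) for i in range(1,nc) if st[i,4]>8])
    t=q[(abs(q[...,1])<24)&(q[...,0]<-95)&(q[...,2]>60)&(q[...,2]<110)&(q[...,0]>-135)&(s["image"].max(2)>75)];print("tab",len(t),t.mean(0).round(1))
E
```

```text
pan [ 0.5544 -0.2237  0.1339] zyx [22.1 -7.3  0.6] lip [ 0.632 -0.192  0.169] F [-0.4 -1.1 -4.2] 0.009034692626775616 [ 1.16  0.15 -0.37  2.17 -0.86  0.76  1.81]
scene floor z 17.7
[([-50.0, 20.0, 27.0], 57), ([-7.0, 28.0, 27.0], 53), ([29.0, 24.0, 27.0], 47), ([-48.0, -31.0, 27.0], 32), ([-13.0, -27.0, 27.0], 53), ([36.0, -36.0, 27.0], 39)]
tab 177 [-105.3   -4.4   83.3]
top floor z 20.2
[([32.0, -33.0, 32.0], 59), ([28.0, 30.0, 31.0], 58), ([-14.0, -22.0, 31.0], 57), ([-31.0, 32.0, 28.0], 162), ([-50.0, -29.0, 31.0], 60)]
tab 63 [-106.5   12.5   89. ]
```

The pan moved rigidly with the tool (load 4.2 N), and all six feet show in it at floor height with the lip raised 7°. Next is transit over the bin.

```bash
cat >> h.py <<'E'
BIN=np.array([.570,.227])
def tool_for(lip,yaw,pitch):
    pg,Rgr=[np.array(a) for a in json.load(open("grasp.json"))]
    Rp0=R.from_euler('Z',YAW,degrees=True).as_matrix();Rp=R.from_euler('ZY',[yaw,pitch],degrees=True).as_matrix()
    op=np.array(lip)-Rp@[.088,0,.024];D=Rp@Rp0.T;return op+D@(pg-O),D@Rgr
def lipat(d,z,yaw):
    e=np.array([np.cos(np.radians(yaw)),np.sin(np.radians(yaw))]);return np.r_[BIN+d*e,z]
E
python3 - <<'E'
from h import *
A=tool_for(lipat(.06,.2,22),22,-7);print(A[0]);plan(*A,20)
for d,z,y,t in((.025,.16,22,25),(-.025,.125,22,60)):print(tool_for(lipat(d,z,y),y,t)[0].round(3))
E
```

```text
[0.46622857 0.18067155 0.19617574]
{"delta_pos":[0.29, -0.83, 0.14],"twist":[-0.0001, -0.0001, -0.0]},
{"delta_pos":[0.29, -0.83, 0.14],"twist":[-0.0001, -0.0001, -0.0]},
{"delta_pos":[0.29, -0.83, 0.14],"twist":[-0.0001, -0.0001, -0.0]},
{"delta_pos":[0.29, -0.83, 0.14],"twist":[-0.0001, -0.0001, -0.0]},
{"delta_pos":[0.29, -0.83, 0.14],"twist":[-0.0001, -0.0001, -0.0]},
{"delta_pos":[0.29, -0.83, 0.14],"twist":[-0.0001, -0.0001, -0.0]},
{"delta_pos":[0.29, -0.83, 0.14],"twist":[-0.0001, -0.0001, -0.0]},
{"delta_pos":[0.29, -0.83, 0.14],"twist":[-0.0001, -0.0001, -0.0]},
{"delta_pos":[0.29, -0.83, 0.14],"twist":[-0.0001, -0.0001, -0.0]},
{"delta_pos":[0.29, -0.83, 0.14],"twist":[-0.0001, -0.0001, -0.0]},
{"delta_pos":[0.29, -0.83, 0.14],"twist":[-0.0001, -0.0001, -0.0]},
{"delta_pos":[0.29, -0.83, 0.14],"twist":[-0.0001, -0.0001, -0.0]},
{"delta_pos":[0.29, -0.83, 0.14],"twist":[-0.0001, -0.0001, -0.0]},
{"delta_pos":[0.29, -0.83, 0.13],"twist":[-0.0001, -0.0001, -0.0]},
{"delta_pos":[0.29, -0.83, 0.13],"twist":[-0.0001, -0.0001, -0.0]},
{"delta_pos":[0.29, -0.83, 0.13],"twist":[-0.0001, -0.0001, -0.0]},
{"delta_pos":[0.29, -0.83, 0.13],"twist":[-0.0001, -0.0001, -0.0]},
{"delta_pos":[0.29, -0.83, 0.13],"twist":[-0.0001, -0.0001, -0.0]},
{"delta_pos":[0.29, -0.83, 0.13],"twist":[-0.0001, -0.0001, -0.0]},
{"delta_pos":[0.29, -0.83, 0.13],"twist":[-0.0001, -0.0001, -0.0]},
total mm [ -8.5 442.2  31.4] deg [-0.5 -0.3 -0.1]
[0.456 0.177 0.249]
[0.482 0.187 0.283]
```

Request:
jog_arm(
  moves=[
    {"delta_pos": [0.12, -0.2, 0.03], "twist": [0, 0, 0], "hand": 0},
    {"delta_pos": [0.24, -0.4, 0.06], "twist": [0, 0, 0], "hand": 0},
    {"delta_pos": [0.36, -0.58, 0.1], "twist": [0, 0, 0], "hand": 0},
    {"delta_pos": [0.45, -0.75, 0.13], "twist": [0, 0, 0], "hand": 0},
    {"delta_pos": [0.45, -0.8, 0.13], "twist": [0, 0, 0], "hand": 0},
    {"delta_pos": [0.4, -0.85, 0.13], "twist": [0, 0, 0], "hand": 0},
    {"delta_pos": [0.3, -0.88, 0.13], "twist": [0, 0, 0], "hand": 0},
    {"delta_pos": [0.3, -0.88, 0.13], "twist": [0, 0, 0], "hand": 0},
  ],
)

```text
time: 6.75
tool_pos: [0.4843, -0.1024, 0.1858]
eef_rot: [-0.061, 0.929, 0.184, 0.315]
contact_force: [-0.4, 0.8, -3.9]
gripper_width: 0.0095
```

```bash
python3 - <<'E'
from h import *
op,Rp,a,p,Rr,o=pan();print("pan",op.round(4),"zyx",a.round(1),"tcp",p.round(3),"F",o["contact_force"].round(1),o["gripper_width"].round(4),o["joint_pos"].round(2),o["joint_vel"].round(2))
A=tool_for(lipat(.06,.2,22),22,-7);plan(*A,14)
E
```

```text
Traceback (most recent call last):
AttributeError: 'float' object has no attribute 'round'
```

```bash
cat >> h.py <<'E'
def st():
    op,Rp,a,p,Rr,o=pan();print("pan",op.round(4),"zyx",a.round(1),"lip",(op+Rp@[.088,0,.024]).round(3),"tcp",p.round(3),"F",o["contact_force"].round(1),round(float(o["gripper_width"]),4),o["joint_pos"].round(2))
E
python3 - <<'E'
from h import *
st();A=tool_for(lipat(.06,.2,22),22,-7);plan(*A,12)
E
```

```text
pan [ 0.565  -0.0643  0.1551] zyx [22.4 -7.   0.7] lip [ 0.643 -0.032  0.19 ] tcp [ 0.484 -0.102  0.186] F [-0.4  0.8 -3.9] 0.0095 [ 1.02 -0.1  -0.53  2.35 -0.97  0.66  1.59]
{"delta_pos":[0.26, -0.9, 0.15],"twist":[-0.0004, 0.0, -0.0]},
{"delta_pos":[0.26, -0.9, 0.15],"twist":[-0.0004, 0.0, -0.0]},
{"delta_pos":[0.26, -0.9, 0.15],"twist":[-0.0004, 0.0, -0.0]},
{"delta_pos":[0.26, -0.9, 0.15],"twist":[-0.0004, 0.0, -0.0]},
{"delta_pos":[0.26, -0.9, 0.15],"twist":[-0.0004, 0.0, -0.0]},
{"delta_pos":[0.26, -0.9, 0.15],"twist":[-0.0004, 0.0, -0.0]},
{"delta_pos":[0.26, -0.9, 0.15],"twist":[-0.0004, 0.0, -0.0]},
{"delta_pos":[0.26, -0.9, 0.15],"twist":[-0.0004, 0.0, -0.0]},
{"delta_pos":[0.26, -0.9, 0.15],"twist":[-0.0004, 0.0, -0.0]},
{"delta_pos":[0.26, -0.9, 0.15],"twist":[-0.0004, 0.0, -0.0]},
{"delta_pos":[0.26, -0.9, 0.14],"twist":[-0.0004, 0.0, -0.0]},
{"delta_pos":[0.26, -0.9, 0.14],"twist":[-0.0004, 0.0, -0.0]},
total mm [-18.1 283.1  10.4] deg [-0.8  0.  -0. ]
```

Request:
jog_arm(
  moves=[
    {"delta_pos": [0.37, -0.85, 0.18], "twist": [0, 0, 0], "hand": 0},
    {"delta_pos": [0.37, -0.85, 0.18], "twist": [0, 0, 0], "hand": 0},
    {"delta_pos": [0.37, -0.85, 0.18], "twist": [0, 0, 0], "hand": 0},
    {"delta_pos": [0.37, -0.85, 0.18], "twist": [0, 0, 0], "hand": 0},
    {"delta_pos": [0.37, -0.85, 0.16], "twist": [0, 0, 0], "hand": 0},
    {"delta_pos": [0.35, -0.85, 0.16], "twist": [0, 0, 0], "hand": 0},
    {"delta_pos": [0.35, -0.85, 0.16], "twist": [0, 0, 0], "hand": 0},
    {"delta_pos": [0.35, -0.85, 0.16], "twist": [0, 0, 0], "hand": 0},
  ],
)

```text
time: 7.42
tool_pos: [0.4742, 0.1167, 0.1932]
eef_rot: [-0.071, 0.929, 0.199, 0.303]
contact_force: [0.9, -0.2, -3.7]
gripper_width: 0.0094
```

```bash
python3 - <<'E'
from h import *
st();A=tool_for(lipat(.07,.215,22),22,-3);plan(*A,6)
print(A[0])
for d,z,t in((.06,.2,8),(.04,.17,25),(.0,.14,45),(-.02,.125,60)):print(d,t,tool_for(lipat(d,z,22),22,t)[0].round(3))
E
```

```text
pan [0.5527 0.1578 0.1606] zyx [24.4 -5.8  1.4] lip [0.63  0.192 0.193] tcp [0.474 0.117 0.193] F [ 0.9 -0.2 -3.7] 0.0094 [ 0.83 -0.35 -0.9   2.42 -1.04  0.53  1.11]
{"delta_pos":[0.27, -0.41, -0.04],"twist":[-0.0024, -0.0025, 0.0011]},
{"delta_pos":[0.27, -0.41, -0.05],"twist":[-0.0024, -0.0025, 0.0011]},
{"delta_pos":[0.27, -0.41, -0.05],"twist":[-0.0024, -0.0025, 0.0011]},
{"delta_pos":[0.27, -0.41, -0.06],"twist":[-0.0024, -0.0025, 0.0011]},
{"delta_pos":[0.27, -0.41, -0.06],"twist":[-0.0024, -0.0025, 0.0011]},
{"delta_pos":[0.26, -0.41, -0.07],"twist":[-0.0024, -0.0025, 0.0011]},
total mm [ 1.5 67.8 30.1] deg [-2.6 -2.8  1.2]
[0.47564509 0.18447607 0.2232927 ]
0.06 8 [0.471 0.183 0.241]
0.04 25 [0.47  0.182 0.259]
0.0 45 [0.47  0.182 0.274]
-0.02 60 [0.487 0.189 0.283]
```

```bash
python3 - <<'E'
from h import *
plan(*tool_for(lipat(.075,.215,22),22,6),7)
E
```

```text
{"delta_pos":[0.36, -0.35, -0.13],"twist":[-0.0019, -0.0093, 0.001]},
{"delta_pos":[0.36, -0.35, -0.15],"twist":[-0.0019, -0.0093, 0.001]},
{"delta_pos":[0.35, -0.35, -0.16],"twist":[-0.0019, -0.0093, 0.001]},
{"delta_pos":[0.35, -0.35, -0.17],"twist":[-0.0019, -0.0093, 0.001]},
{"delta_pos":[0.34, -0.35, -0.18],"twist":[-0.0019, -0.0093, 0.001]},
{"delta_pos":[0.33, -0.35, -0.2],"twist":[-0.0019, -0.0093, 0.001]},
{"delta_pos":[0.33, -0.35, -0.21],"twist":[-0.0019, -0.0093, 0.001]},
total mm [ 9.3 71.  57.2] deg [ -2.4 -11.8   1.3]
```

Request:
jog_arm(
  moves=[
    {"delta_pos": [0.4, -0.4, -0.13], "twist": [-0.002, -0.01, 0.001], "hand": 0},
    {"delta_pos": [0.38, -0.38, -0.15], "twist": [-0.002, -0.01, 0.001], "hand": 0},
    {"delta_pos": [0.36, -0.36, -0.16], "twist": [-0.002, -0.01, 0.001], "hand": 0},
    {"delta_pos": [0.36, -0.35, -0.17], "twist": [-0.002, -0.01, 0.001], "hand": 0},
    {"delta_pos": [0.35, -0.35, -0.18], "twist": [-0.002, -0.01, 0.001], "hand": 0},
    {"delta_pos": [0.34, -0.35, -0.2], "twist": [-0.002, -0.01, 0.001], "hand": 0},
    {"delta_pos": [0.3, -0.32, -0.21], "twist": [-0.002, -0.006, 0.001], "hand": 0},
  ],
)

```text
time: 8.0
tool_pos: [0.4546, 0.2141, 0.2326]
eef_rot: [-0.034, 0.961, 0.206, 0.178]
contact_force: [0.2, 0.3, -4.3]
gripper_width: 0.0094
```

```bash
python3 - <<'E'
from h import *
st();plan(*tool_for(lipat(.045,.17,22),22,30),8)
E
```

```text
pan [0.5228 0.2493 0.1778] zyx [24.1  9.5  0.3] lip [0.606 0.286 0.187] tcp [0.455 0.214 0.233] F [ 0.2  0.3 -4.3] 0.0094 [ 0.91 -0.39 -1.2   2.15 -0.54  0.83  0.4 ]
{"delta_pos":[0.14, 0.18, -0.15],"twist":[-0.0004, -0.0142, 0.0012]},
{"delta_pos":[0.13, 0.18, -0.16],"twist":[-0.0004, -0.0142, 0.0012]},
{"delta_pos":[0.12, 0.18, -0.16],"twist":[-0.0004, -0.0142, 0.0012]},
{"delta_pos":[0.12, 0.18, -0.17],"twist":[-0.0004, -0.0142, 0.0012]},
{"delta_pos":[0.11, 0.18, -0.17],"twist":[-0.0004, -0.0142, 0.0012]},
{"delta_pos":[0.1, 0.18, -0.18],"twist":[-0.0004, -0.0142, 0.0012]},
{"delta_pos":[0.1, 0.18, -0.18],"twist":[-0.0004, -0.0142, 0.0012]},
{"delta_pos":[0.09, 0.18, -0.19],"twist":[-0.0004, -0.0142, 0.0012]},
total mm [ 28.  -26.8  38.8] deg [ -0.5 -20.5   1.7]
```

Request:
jog_arm(
  moves=[
    {"delta_pos": [0.14, 0.4, -0.1], "twist": [0, 0, 0.001], "hand": 0},
    {"delta_pos": [0.14, 0.4, -0.12], "twist": [0, -0.004, 0.001], "hand": 0},
    {"delta_pos": [0.14, 0.3, -0.14], "twist": [0, -0.008, 0.001], "hand": 0},
    {"delta_pos": [0.12, 0.2, -0.15], "twist": [0, -0.012, 0.001], "hand": 0},
    {"delta_pos": [0.11, 0, -0.16], "twist": [0, -0.014, 0.001], "hand": 0},
  ],
)

```text
time: 8.42
tool_pos: [0.4639, 0.1977, 0.2476]
eef_rot: [-0.021, 0.972, 0.21, 0.106]
contact_force: [0.0, -0.4, -4.3]
gripper_width: 0.0091
```

```bash
python3 - <<'E'
from h import *
st();plan(*tool_for(lipat(.02,.15,22),22,45),8)
E
```

```text
pan [0.5239 0.2298 0.1821] zyx [24.4 18.   0.6] lip [0.607 0.267 0.178] tcp [0.464 0.198 0.248] F [ 0.  -0.4 -4.3] 0.0091 [ 1.13 -0.29 -1.4   2.01 -0.38  1.    0.32]
{"delta_pos":[0.13, 0.09, -0.16],"twist":[-0.0002, -0.0188, 0.0013]},
{"delta_pos":[0.12, 0.09, -0.17],"twist":[-0.0002, -0.0188, 0.0013]},
{"delta_pos":[0.11, 0.09, -0.17],"twist":[-0.0002, -0.0188, 0.0013]},
{"delta_pos":[0.1, 0.09, -0.18],"twist":[-0.0002, -0.0188, 0.0013]},
{"delta_pos":[0.09, 0.09, -0.19],"twist":[-0.0002, -0.0188, 0.0013]},
{"delta_pos":[0.08, 0.09, -0.19],"twist":[-0.0002, -0.0188, 0.0013]},
{"delta_pos":[0.07, 0.09, -0.19],"twist":[-0.0002, -0.0188, 0.0013]},
{"delta_pos":[0.06, 0.09, -0.2],"twist":[-0.0002, -0.0188, 0.0013]},
total mm [24.3 -8.1 36.8] deg [ -0.3 -27.    1.9]
```

Request:
jog_arm(
  moves=[
    {"delta_pos": [0.13, 0.3, -0.16], "twist": [0, -0.008, 0.001], "hand": 0},
    {"delta_pos": [0.12, 0.3, -0.17], "twist": [0, -0.012, 0.001], "hand": 0},
    {"delta_pos": [0.11, 0.2, -0.17], "twist": [0, -0.016, 0.001], "hand": 0},
    {"delta_pos": [0.1, 0.1, -0.18], "twist": [0, -0.016, 0.001], "hand": 0},
  ],
)

```text
time: 8.75
tool_pos: [0.455, 0.1682, 0.2781]
eef_rot: [-0.02, 0.979, 0.2, 0.029]
contact_force: [0.3, -0.2, -4.2]
gripper_width: 0.0093
```

```bash
python3 - <<'E'
from h import *
st();plan(*tool_for(lipat(.01,.14,22),22,50),6)
E
```

```text
pan [0.5048 0.1969 0.2032] zyx [24.  26.8  2.6] lip [0.587 0.232 0.185] tcp [0.455 0.168 0.278] F [ 0.3 -0.2 -4.2] 0.0093 [ 1.4  -0.41 -1.48  1.88 -0.48  1.27  0.46]
{"delta_pos":[0.28, -0.04, -0.02],"twist":[-0.0019, -0.0215, 0.0008]},
{"delta_pos":[0.27, -0.05, -0.04],"twist":[-0.0019, -0.0215, 0.0008]},
{"delta_pos":[0.27, -0.05, -0.05],"twist":[-0.0019, -0.0215, 0.0008]},
{"delta_pos":[0.27, -0.05, -0.07],"twist":[-0.0019, -0.0215, 0.0008]},
{"delta_pos":[0.26, -0.05, -0.09],"twist":[-0.0019, -0.0215, 0.0008]},
{"delta_pos":[0.25, -0.05, -0.11],"twist":[-0.0019, -0.0215, 0.0008]},
total mm [35.1 22.1  5.4] deg [ -2.1 -23.2   0.9]
```

Request:
jog_arm(
  moves=[
    {"delta_pos": [0.4, 0, 0.1], "twist": [-0.002, -0.008, 0.001], "hand": 0},
    {"delta_pos": [0.4, 0, 0.05], "twist": [-0.002, -0.014, 0.001], "hand": 0},
    {"delta_pos": [0.35, 0, 0], "twist": [-0.002, -0.018, 0.001], "hand": 0},
    {"delta_pos": [0.3, 0, 0], "twist": [-0.002, -0.02, 0.001], "hand": 0},
  ],
)

```text
time: 9.08
tool_pos: [0.4201, 0.1555, 0.3023]
eef_rot: [0.007, 0.981, 0.19, -0.034]
contact_force: [1.4, -0.1, -3.3]
gripper_width: 0.0091
```

```bash
python3 - <<'E'
from h import *
st();plan(*tool_for(lipat(0,.135,22),22,55),6)
E
```

```text
pan [0.4616 0.1772 0.2203] zyx [21.9 34.4  0.7] lip [0.542 0.209 0.19 ] tcp [0.42  0.156 0.302] F [ 1.4 -0.1 -3.3] 0.0091 [ 1.4  -0.41 -1.48  1.83 -0.39  1.43  0.39]
{"delta_pos":[0.55, -0.04, 0.07],"twist":[-0.0005, -0.019, -0.0006]},
{"delta_pos":[0.55, -0.04, 0.03],"twist":[-0.0005, -0.019, -0.0006]},
{"delta_pos":[0.55, -0.04, 0.0],"twist":[-0.0005, -0.019, -0.0006]},
{"delta_pos":[0.55, -0.04, -0.03],"twist":[-0.0005, -0.019, -0.0006]},
{"delta_pos":[0.55, -0.04, -0.06],"twist":[-0.0005, -0.019, -0.0006]},
{"delta_pos":[0.54, -0.04, -0.1],"twist":[-0.0005, -0.019, -0.0006]},
total mm [ 72.7  35.9 -15.8] deg [ -0.6 -20.6  -0.6]
```

Request:
jog_arm(
  moves=[
    {"delta_pos": [0.6, 0, 0.4], "twist": [0, 0, 0], "hand": 0},
    {"delta_pos": [0.6, 0, 0.4], "twist": [0, 0, 0], "hand": 0},
    {"delta_pos": [0.6, 0, 0.4], "twist": [0, 0, 0], "hand": 0},
  ],
)

```text
time: 9.33
tool_pos: [0.4254, 0.1618, 0.283]
eef_rot: [0.004, 0.981, 0.192, -0.014]
contact_force: [0.5, 0.1, -4.0]
gripper_width: 0.0092
```

```bash
python3 - <<'E'
from h import *
st();op,Rp,a,p,Rr,o=pan()
s=r.snapshot("scene");cv2.imwrite("pics/p1.png",cv2.resize(s["image"][60:280,180:440],None,fx=2.5,fy=2.5,interpolation=cv2.INTER_CUBIC))
plan(*tool_for(lipat(0,.13,22),22,55),6)
E
```

```text
pan [0.4698 0.1847 0.2029] zyx [22.1 32.2  0.6] lip [0.551 0.217 0.176] tcp [0.425 0.162 0.283] F [ 0.5  0.1 -4. ] 0.0092 [ 1.37 -0.41 -1.48  1.87 -0.41  1.36  0.39]
{"delta_pos":[0.5, -0.01, -0.01],"twist":[-0.0004, -0.0211, -0.0004]},
{"delta_pos":[0.5, -0.01, -0.05],"twist":[-0.0004, -0.0211, -0.0004]},
{"delta_pos":[0.49, -0.01, -0.08],"twist":[-0.0004, -0.0211, -0.0004]},
{"delta_pos":[0.49, -0.01, -0.11],"twist":[-0.0004, -0.0211, -0.0004]},
{"delta_pos":[0.48, -0.01, -0.14],"twist":[-0.0004, -0.0211, -0.0004]},
{"delta_pos":[0.47, -0.01, -0.18],"twist":[-0.0004, -0.0211, -0.0004]},
total mm [68.6 29.9 -0.3] deg [ -0.5 -22.7  -0.4]
```

View pics/p1.png

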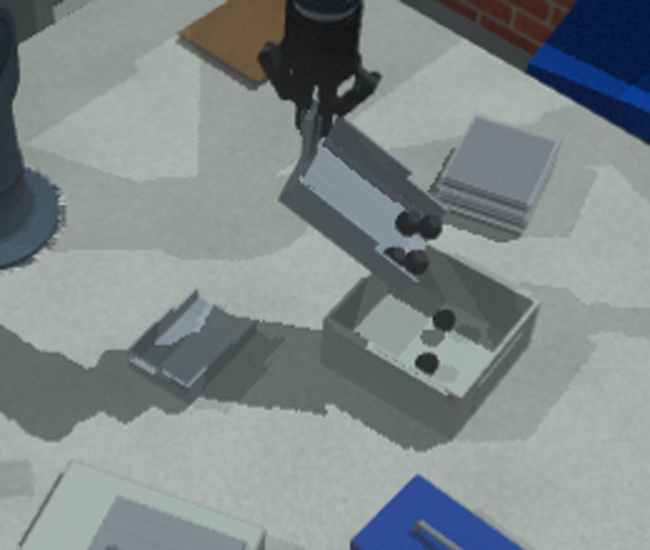

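The picture shows two feet falling in the bin, at (443,320) and (428,362). The other four are sliding off the lip at (410,240), directly above it. I keep tilting.

Request:
jog_arm(
  moves=[
    {"delta_pos": [0.1, 0, 0], "twist": [0, -0.008, 0], "hand": 0},
    {"delta_pos": [0.2, 0, 0], "twist": [0, -0.01, 0], "hand": 0},
    {"delta_pos": [0.3, 0, 0], "twist": [0, -0.02, 0], "hand": 0},
    {"delta_pos": [0.4, 0, 0], "twist": [0, -0.02, 0], "hand": 0},
    {"delta_pos": [0.4, 0, 0], "twist": [0, -0.02, 0], "hand": 0},
    {"delta_pos": [0, 0, 0], "twist": [0, 0, 0], "hand": 0},
  ],
)

```text
time: 9.88
tool_pos: [0.3721, 0.1454, 0.3082]
eef_rot: [0.021, 0.976, 0.193, -0.101]
contact_force: [0.9, 0.2, -3.7]
gripper_width: 0.0091
```

```bash
python3 - <<'E'
from h import *
st();s=r.snapshot("scene");t=r.snapshot("top")
cv2.imwrite("pics/p2.png",np.hstack([cv2.resize(s["image"][90:250,230:430],(400,320)),cv2.resize(t["image"][130:270,150:325],(400,320))]))
E
```

```text
pan [0.4027 0.1629 0.2207] zyx [22.3 42.3  0.7] lip [0.478 0.194 0.179] tcp [0.372 0.145 0.308] F [ 0.9  0.2 -3.7] 0.0091 [ 1.38 -0.41 -1.48  1.83 -0.34  1.56  0.37]
```

View pics/p2.png

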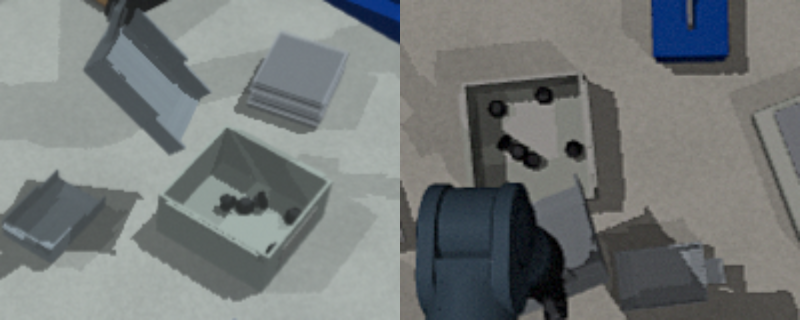

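All six feet lie in the bin. The top half of the picture shows them at (497,108), (544,95), (574,149), (505,143), (517,150) and (532,160). The pan is empty. I go back, levelling the pan on the way.

Request:
jog_arm(
  moves=[
    {"delta_pos": [0.1, 0.5, 0], "twist": [0, 0.01, 0], "hand": 0},
    {"delta_pos": [0.1, 0.85, 0], "twist": [0, 0.015, 0], "hand": 0},
    {"delta_pos": [0.1, 0.85, 0], "twist": [0, 0.015, 0], "hand": 0},
    {"delta_pos": [0.1, 0.85, 0], "twist": [0, 0.015, 0], "hand": 0},
  ],
)

```text
time: 10.32
tool_pos: [0.4149, 0.0858, 0.3046]
eef_rot: [0.003, 0.98, 0.201, -0.009]
contact_force: [0.3, 1.2, -2.2]
gripper_width: 0.009
```

```bash
python3 - <<'E'
from h import *
st()
E
```

```text
pan [0.4597 0.1099 0.2251] zyx [23.2 31.5  0.6] lip [0.54  0.144 0.2  ] tcp [0.415 0.086 0.305] F [ 0.3  1.2 -2.2] 0.009 [ 1.27 -0.36 -1.26  1.91 -0.34  1.37  0.5 ]
```

```bash
python3 - <<'E'
from h import *
pg,Rgr=[np.array(a) for a in json.load(open("grasp.json"))]
plan(pg+[0,0,.09],Rgr,20)
E
```

```text
{"delta_pos":[-0.14, 0.7, 0.23],"twist":[-0.0003, 0.0088, 0.0004]},
{"delta_pos":[-0.15, 0.7, 0.23],"twist":[-0.0003, 0.0088, 0.0004]},
{"delta_pos":[-0.15, 0.7, 0.22],"twist":[-0.0003, 0.0088, 0.0004]},
{"delta_pos":[-0.16, 0.7, 0.22],"twist":[-0.0003, 0.0088, 0.0004]},
{"delta_pos":[-0.16, 0.7, 0.22],"twist":[-0.0003, 0.0088, 0.0004]},
{"delta_pos":[-0.17, 0.7, 0.21],"twist":[-0.0003, 0.0088, 0.0004]},
{"delta_pos":[-0.17, 0.7, 0.21],"twist":[-0.0003, 0.0088, 0.0004]},
{"delta_pos":[-0.18, 0.7, 0.2],"twist":[-0.0003, 0.0088, 0.0004]},
{"delta_pos":[-0.18, 0.7, 0.2],"twist":[-0.0003, 0.0088, 0.0004]},
{"delta_pos":[-0.19, 0.7, 0.2],"twist":[-0.0003, 0.0088, 0.0004]},
{"delta_pos":[-0.19, 0.7, 0.19],"twist":[-0.0003, 0.0088, 0.0004]},
{"delta_pos":[-0.2, 0.7, 0.19],"twist":[-0.0003, 0.0088, 0.0004]},
{"delta_pos":[-0.2, 0.7, 0.18],"twist":[-0.0003, 0.0088, 0.0004]},
{"delta_pos":[-0.2, 0.7, 0.18],"twist":[-0.0003, 0.0088, 0.0004]},
{"delta_pos":[-0.21, 0.7, 0.17],"twist":[-0.0003, 0.0088, 0.0004]},
{"delta_pos":[-0.21, 0.7, 0.17],"twist":[-0.0003, 0.0088, 0.0004]},
{"delta_pos":[-0.22, 0.7, 0.16],"twist":[-0.0003, 0.0088, 0.0004]},
{"delta_pos":[-0.22, 0.7, 0.16],"twist":[-0.0003, 0.0088, 0.0004]},
{"delta_pos":[-0.22, 0.7, 0.15],"twist":[-0.0003, 0.0088, 0.0004]},
{"delta_pos":[-0.23, 0.7, 0.15],"twist":[-0.0003, 0.0088, 0.0004]},
total mm [  71.3 -352.1 -113.3] deg [-1.1 31.5  1.5]
```

Request:
jog_arm(
  moves=[
    {"delta_pos": [0, 0.75, 0.1], "twist": [0, 0.009, 0], "hand": 0},
    {"delta_pos": [0, 0.75, 0.1], "twist": [0, 0.009, 0], "hand": 0},
    {"delta_pos": [0, 0.75, 0.1], "twist": [0, 0.009, 0], "hand": 0},
    {"delta_pos": [0, 0.75, 0.1], "twist": [0, 0.009, 0], "hand": 0},
    {"delta_pos": [0, 0.75, 0.1], "twist": [0, 0.009, 0], "hand": 0},
    {"delta_pos": [0, 0.75, 0.1], "twist": [0, 0.009, 0], "hand": 0},
    {"delta_pos": [0, 0.75, 0.1], "twist": [0, 0.009, 0], "hand": 0},
    {"delta_pos": [0, 0.75, 0.1], "twist": [0, 0.009, 0], "hand": 0},
  ],
)

```text
time: 10.98
tool_pos: [0.4775, -0.0595, 0.2804]
eef_rot: [-0.021, 0.974, 0.199, 0.109]
contact_force: [0.2, 0.4, -1.8]
gripper_width: 0.0093
```

```bash
python3 - <<'E'
from h import *
st();pg,Rgr=[np.array(a) for a in json.load(open("grasp.json"))]
plan(pg+[0,0,.06],Rgr,14)
E
```

```text
pan [ 0.5384 -0.0285  0.2153] zyx [23.1 17.7  0.7] lip [0.622 0.007 0.211] tcp [ 0.478 -0.059  0.28 ] F [ 0.2  0.4 -1.8] 0.0093 [ 1.31 -0.19 -1.04  1.99 -0.34  1.09  0.8 ]
{"delta_pos":[-0.28, 0.55, 0.29],"twist":[-0.0005, 0.007, 0.0005]},
{"delta_pos":[-0.28, 0.55, 0.28],"twist":[-0.0005, 0.007, 0.0005]},
{"delta_pos":[-0.29, 0.55, 0.28],"twist":[-0.0005, 0.007, 0.0005]},
{"delta_pos":[-0.29, 0.55, 0.27],"twist":[-0.0005, 0.007, 0.0005]},
{"delta_pos":[-0.3, 0.55, 0.26],"twist":[-0.0005, 0.007, 0.0005]},
{"delta_pos":[-0.31, 0.55, 0.26],"twist":[-0.0005, 0.007, 0.0005]},
{"delta_pos":[-0.31, 0.55, 0.25],"twist":[-0.0005, 0.007, 0.0005]},
{"delta_pos":[-0.31, 0.55, 0.25],"twist":[-0.0005, 0.007, 0.0005]},
{"delta_pos":[-0.32, 0.55, 0.24],"twist":[-0.0005, 0.007, 0.0005]},
{"delta_pos":[-0.32, 0.55, 0.23],"twist":[-0.0005, 0.007, 0.0005]},
{"delta_pos":[-0.33, 0.55, 0.23],"twist":[-0.0005, 0.007, 0.0005]},
{"delta_pos":[-0.33, 0.55, 0.22],"twist":[-0.0005, 0.007, 0.0005]},
{"delta_pos":[-0.34, 0.55, 0.21],"twist":[-0.0005, 0.007, 0.0005]},
{"delta_pos":[-0.34, 0.55, 0.21],"twist":[-0.0005, 0.007, 0.0005]},
total mm [   8.7 -206.8 -119.1] deg [-1.2 17.7  1.2]
```

Request:
jog_arm(
  moves=[
    {"delta_pos": [-0.25, 0.65, 0.2], "twist": [-0.0005, 0.009, 0.0005], "hand": 0},
    {"delta_pos": [-0.27, 0.65, 0.2], "twist": [-0.0005, 0.009, 0.0005], "hand": 0},
    {"delta_pos": [-0.28, 0.65, 0.2], "twist": [-0.0005, 0.009, 0.0005], "hand": 0},
    {"delta_pos": [-0.29, 0.65, 0.2], "twist": [-0.0005, 0.009, 0.0005], "hand": 0},
    {"delta_pos": [-0.3, 0.65, 0.2], "twist": [-0.0005, 0.009, 0.0005], "hand": 0},
    {"delta_pos": [-0.3, 0.65, 0.2], "twist": [-0.0005, 0.009, 0.0005], "hand": 0},
    {"delta_pos": [-0.3, 0.65, 0.2], "twist": [-0.0005, 0.009, 0.0005], "hand": 0},
    {"delta_pos": [-0.3, 0.6, 0.2], "twist": [-0.0005, 0.009, 0.0005], "hand": 0},
  ],
)

```text
time: 11.65
tool_pos: [0.4872, -0.2054, 0.2176]
eef_rot: [-0.038, 0.956, 0.185, 0.224]
contact_force: [0.7, 0.2, -2.6]
gripper_width: 0.0093
```

```bash
python3 - <<'E'
from h import *
st();pg,Rgr=[np.array(a) for a in json.load(open("grasp.json"))]
plan(pg+[0,0,.04],Rgr,6,dec=3)
E
```

```text
pan [ 0.5613 -0.1711  0.1701] zyx [21.8  4.2  0.2] lip [ 0.644 -0.138  0.188] tcp [ 0.487 -0.205  0.218] F [ 0.7  0.2 -2.6] 0.0093 [ 1.4   0.02 -0.83  2.09 -0.49  0.82  1.25]
{"delta_pos":[-0.367, 0.37, 0.389],"twist":[-0.0003, 0.0039, 0.0001]},
{"delta_pos":[-0.372, 0.369, 0.385],"twist":[-0.0003, 0.0039, 0.0001]},
{"delta_pos":[-0.376, 0.369, 0.381],"twist":[-0.0003, 0.0039, 0.0001]},
{"delta_pos":[-0.381, 0.369, 0.377],"twist":[-0.0003, 0.0039, 0.0001]},
{"delta_pos":[-0.385, 0.369, 0.372],"twist":[-0.0003, 0.0039, 0.0001]},
{"delta_pos":[-0.39, 0.368, 0.368],"twist":[-0.0003, 0.0039, 0.0001]},
total mm [ -1.  -60.9 -76.2] deg [-0.3  4.2  0.1]
```

Request:
jog_arm(
  moves=[
    {"delta_pos": [-0.33, 0.45, 0.25], "twist": [0, 0.005, 0], "hand": 0},
    {"delta_pos": [-0.35, 0.45, 0.28], "twist": [0, 0.005, 0], "hand": 0},
    {"delta_pos": [-0.37, 0.43, 0.35], "twist": [0, 0.004, 0], "hand": 0},
    {"delta_pos": [-0.38, 0.4, 0.37], "twist": [0, 0.004, 0], "hand": 0},
    {"delta_pos": [-0.38, 0.35, 0.37], "twist": [0, 0.003, 0], "hand": 0},
    {"delta_pos": [-0.3, 0.25, 0.3], "twist": [0, 0.002, 0], "hand": 0},
    {"delta_pos": [0, 0, 0], "twist": [0, 0, 0], "hand": 0},
  ],
)

```text
time: 12.23
tool_pos: [0.4779, -0.2837, 0.1379]
eef_rot: [-0.044, 0.95, 0.174, 0.257]
contact_force: [-1.5, 0.3, -2.8]
gripper_width: 0.0093
```

```bash
cat >> h.py <<'E'
def panmeas():
    # camera measurement of the pan in the kinematically expected pan frame (should match nominal)
    op,Rp,a,p,Rr,o=pan()
    for n in("scene","top"):
        s=r.snapshot(n);q=(cloud(s)-op)@Rp*1e3;b=s["image"].max(2)>70
        w=(q[...,2]>50)&(q[...,2]<64)&(q[...,0]>-95)&b
        L=q[w&(q[...,1]>45)&(q[...,1]<70)];Rt=q[w&(q[...,1]<-45)&(q[...,1]>-70)]
        B=q[w&(abs(q[...,1])<50)&(q[...,0]<-70)];t=q[(abs(q[...,1])<24)&(q[...,0]<-95)&(q[...,2]>70)&(q[...,2]<108)&(q[...,0]>-135)&b]
        F=q[(abs(q[...,1])<40)&(abs(q[...,0])<50)&(abs(q[...,2]-18)<10)&b]
        pf=np.linalg.lstsq(np.c_[F[:,:2],np.ones(len(F))],F[:,2],rcond=None)[0]
        print(n,"L y",np.median(L[:,1]).round(1),"slope",np.polyfit(L[:,0],L[:,1],1)[0].round(3),"R y",np.median(Rt[:,1]).round(1),"slope",np.polyfit(Rt[:,0],Rt[:,1],1)[0].round(3),"rear x",np.median(B[:,0]).round(1),"floor",pf[2].round(1),"tilt xy",np.degrees(pf[:2]).round(1))
E
python3 - <<'E'
from h import *
st();panmeas();pg,Rgr=[np.array(a) for a in json.load(open("grasp.json"))]
plan(pg+[0,0,.03],Rgr,4,dec=3)
E
```

```text
pan [ 0.5555 -0.2498  0.0962] zyx [20.7  0.3  0.5] lip [ 0.638 -0.219  0.12 ] tcp [ 0.478 -0.284  0.138] F [-1.5  0.3 -2.8] 0.0093 [ 1.45  0.26 -0.77  2.1  -0.48  0.65  1.44]
scene L y 55.6 slope 0.019 R y -58.3 slope -0.03 rear x -87.3 floor 17.3 tilt xy [ 0.1 -1.7]
top L y 56.9 slope 0.025 R y -58.7 slope -0.017 rear x -85.6 floor 18.6 tilt xy [0.3 0.2]
{"delta_pos":[0.06, -0.123, 0.134],"twist":[0.0001, 0.0003, -0.0012]},
{"delta_pos":[0.06, -0.122, 0.134],"twist":[0.0001, 0.0003, -0.0012]},
{"delta_pos":[0.061, -0.122, 0.134],"twist":[0.0001, 0.0003, -0.0012]},
{"delta_pos":[0.061, -0.122, 0.134],"twist":[0.0001, 0.0003, -0.0012]},
total mm [ 6.8 15.7 -8.6] deg [ 0.   0.2 -0.9]
```

The pan has not slipped in the grip; its walls and floor sit where they did at the start. I centre above the pegs.

Request:
jog_arm(
  moves=[
    {"delta_pos": [0.1, -0.2, 0.1], "twist": [0, 0, -0.002], "hand": 0},
    {"delta_pos": [0.08, -0.2, 0.1], "twist": [0, 0, -0.002], "hand": 0},
    {"delta_pos": [0.04, -0.08, 0.05], "twist": [0, 0, 0], "hand": 0},
    {"delta_pos": [0, 0, 0], "twist": [0, 0, 0], "hand": 0},
    {"delta_pos": [0, 0, 0], "twist": [0, 0, 0], "hand": 0},
  ],
)

```text
time: 12.75
tool_pos: [0.4853, -0.2636, 0.14]
eef_rot: [-0.041, 0.947, 0.185, 0.258]
contact_force: [-0.0, -0.7, -3.4]
gripper_width: 0.0092
```

```bash
cat >> h.py <<'E'
def go(h,n):
    pg,Rgr=[np.array(a) for a in json.load(open("grasp.json"))];st();o=r.observe();print("vel",np.abs(o["joint_vel"]).max().round(3),"M",o["moment"].round(2));plan(pg+[0,0,h],Rgr,n,dec=3)
    op=pan()[0];Rp0=R.from_euler('Z',YAW,degrees=True).as_matrix();print("pan err in scale frame mm",((op-O)@Rp0*1e3).round(1))
E
python3 -c "
from h import *
go(.02,1)"
```

```text
pan [ 0.5624 -0.2284  0.0983] zyx [21.9  0.2 -0.3] lip [ 0.644 -0.196  0.122] tcp [ 0.485 -0.264  0.14 ] F [-0.  -0.7 -3.4] 0.0092 [ 1.44  0.24 -0.79  2.12 -0.49  0.63  1.44]
vel 0.017 M [-0.39  1.04  0.09]
{"delta_pos":[-0.383, 0.101, 0.642],"twist":[0.0005, 0.0011, 0.0021]},
total mm [  0.9  -2.7 -18.6] deg [0.1 0.2 0.4]
pan err in scale frame mm [ 0.   3.1 38.3]
```

Request:
jog_arm(
  moves=[
    {"delta_pos": [-0.1, 0.04, 0.17], "twist": [0, 0, 0.001], "hand": 0},
    {"delta_pos": [-0.1, 0.04, 0.17], "twist": [0, 0, 0.001], "hand": 0},
    {"delta_pos": [-0.1, 0.03, 0.17], "twist": [0, 0, 0], "hand": 0},
    {"delta_pos": [-0.08, 0, 0.12], "twist": [0, 0, 0], "hand": 0},
    {"delta_pos": [0, 0, 0], "twist": [0, 0, 0], "hand": 0},
    {"delta_pos": [0, 0, 0], "twist": [0, 0, 0], "hand": 0},
  ],
)

```text
time: 13.25
tool_pos: [0.487, -0.267, 0.1205]
eef_rot: [-0.04, 0.948, 0.182, 0.258]
contact_force: [0.0, -0.4, -3.3]
gripper_width: 0.0091
```

```bash
python3 -c "
from h import *
go(.01,1)"
```

```text
pan [ 0.5642 -0.2323  0.0789] zyx [21.6  0.2 -0.2] lip [ 0.646 -0.2    0.103] tcp [ 0.487 -0.267  0.121] F [ 0.  -0.4 -3.3] 0.0091 [ 1.42  0.28 -0.78  2.12 -0.47  0.59  1.44]
vel 0.017 M [-0.4   1.01  0.05]
{"delta_pos":[-0.199, -0.045, 0.308],"twist":[0.0011, 0.0011, 0.0004]},
total mm [-0.8  0.8 -9.2] deg [0.2 0.2 0.1]
pan err in scale frame mm [ 0.3 -1.2 18.9]
```

Request:
jog_arm(
  moves=[
    {"delta_pos": [-0.05, -0.03, 0.09], "twist": [0.0005, 0.0005, 0], "hand": 0},
    {"delta_pos": [-0.05, -0.02, 0.09], "twist": [0.0005, 0.0005, 0], "hand": 0},
    {"delta_pos": [-0.05, 0, 0.08], "twist": [0, 0, 0], "hand": 0},
    {"delta_pos": [0, 0, 0], "twist": [0, 0, 0], "hand": 0},
    {"delta_pos": [0, 0, 0], "twist": [0, 0, 0], "hand": 0},
  ],
)

```text
time: 13.67
tool_pos: [0.4863, -0.2664, 0.1119]
eef_rot: [-0.043, 0.948, 0.182, 0.259]
contact_force: [0.6, -0.5, -2.9]
gripper_width: 0.0094
```

```bash
python3 -c "
from h import *
go(.0,1)"
```

```text
pan [ 0.5636 -0.2314  0.0705] zyx [21.6 -0.   0. ] lip [ 0.645 -0.199  0.095] tcp [ 0.486 -0.266  0.112] F [ 0.6 -0.5 -2.9] 0.0094 [ 1.42  0.3  -0.78  2.13 -0.47  0.57  1.45]
vel 0.006 M [-0.37  1.04  0.04]
{"delta_pos":[-0.214, -0.011, 0.361],"twist":[-0.0, -0.0001, -0.0002]},
total mm [ -0.1   0.1 -10.5] deg [-0. -0. -0.]
pan err in scale frame mm [ 0.1 -0.1 10.5]
```

Alignment over the pegs is within 0.1 mm and 0.1°, at 10.5 mm above home. I lower slowly and watch the force.

Request:
jog_arm(
  moves=[
    {"delta_pos": [-0.05, 0, 0.087], "twist": [0, 0, 0], "hand": 0},
    {"delta_pos": [-0.05, 0, 0.087], "twist": [0, 0, 0], "hand": 0},
    {"delta_pos": [0, 0, 0], "twist": [0, 0, 0], "hand": 0},
  ],
)

```text
time: 13.92
tool_pos: [0.4866, -0.2664, 0.1067]
eef_rot: [-0.043, 0.947, 0.182, 0.259]
contact_force: [-0.8, -0.3, -3.0]
gripper_width: 0.0093
```

```bash
python3 -c "
from h import *
go(.0,1)"
```

```text
pan [ 0.5639 -0.2314  0.0654] zyx [21.6 -0.   0. ] lip [ 0.646 -0.199  0.089] tcp [ 0.487 -0.266  0.107] F [-0.8 -0.3 -3. ] 0.0093 [ 1.42  0.31 -0.77  2.13 -0.47  0.56  1.45]
vel 0.005 M [-0.38  1.09  0.04]
{"delta_pos":[-0.121, -0.012, 0.178],"twist":[-0.0, -0.0002, -0.0]},
total mm [-0.4  0.1 -5.4] deg [-0. -0. -0.]
pan err in scale frame mm [ 0.4 -0.2  5.4]
```

Request:
jog_arm(
  moves=[
    {"delta_pos": [-0.045, 0, 0.06], "twist": [0, 0, 0], "hand": 0},
    {"delta_pos": [-0.045, 0, 0.06], "twist": [0, 0, 0], "hand": 0},
    {"delta_pos": [-0.03, 0, 0.05], "twist": [0, 0, 0], "hand": 0},
    {"delta_pos": [0, 0, 0], "twist": [0, 0, 0], "hand": 0},
  ],
)

```text
time: 14.25
tool_pos: [0.4869, -0.2668, 0.1021]
eef_rot: [-0.043, 0.947, 0.182, 0.26]
contact_force: [-0.8, 0.4, -1.2]
gripper_width: 0.0093
```

```bash
python3 -c "
from h import *
go(.0,1)"
```

```text
pan [ 0.5643 -0.2318  0.0609] zyx [21.6 -0.1  0. ] lip [ 0.646 -0.199  0.085] tcp [ 0.487 -0.267  0.102] F [-0.8  0.4 -1.2] 0.0093 [ 1.42  0.32 -0.77  2.13 -0.47  0.55  1.45]
vel 0.005 M [0.01 1.07 0.18]
{"delta_pos":[-0.031, -0.029, 0.016],"twist":[-0.0001, -0.0006, -0.0002]},
total mm [-0.7  0.5 -0.8] deg [-0.  -0.1 -0. ]
pan err in scale frame mm [ 0.5 -0.7  0.9]
```

Request:
jog_arm(
  moves=[
    {"delta_pos": [-0.035, -0.01, 0.035], "twist": [0, 0, 0], "hand": 0},
    {"delta_pos": [-0.02, 0, 0.03], "twist": [0, 0, 0], "hand": 0},
    {"delta_pos": [0, 0, 0], "twist": [0, 0, 0], "hand": 0},
  ],
)

```text
time: 14.5
tool_pos: [0.4873, -0.2669, 0.1021]
eef_rot: [-0.044, 0.947, 0.182, 0.261]
contact_force: [0.0, 1.5, -2.3]
gripper_width: 0.0093
```

```bash
python3 -c "
from h import *
go(.0,1);panmeas()"
```

```text
pan [ 0.5647 -0.2318  0.061 ] zyx [21.6 -0.2  0.1] lip [ 0.646 -0.199  0.085] tcp [ 0.487 -0.267  0.102] F [ 0.   1.5 -2.3] 0.0093 [ 1.42  0.32 -0.77  2.13 -0.47  0.55  1.46]
vel 0.007 M [-0.07  1.13  0.17]
{"delta_pos":[-0.042, -0.039, 0.01],"twist":[-0.0005, -0.001, -0.0002]},
total mm [-1.1  0.6 -0.8] deg [-0.1 -0.2 -0. ]
pan err in scale frame mm [ 0.9 -0.9  1. ]
scene L y 56.2 slope 0.021 R y -58.5 slope -0.021 rear x -87.8 floor 17.3 tilt xy [ 0.4 -2.5]
top L y 56.3 slope 0.024 R y -59.2 slope -0.029 rear x -86.4 floor 18.2 tilt xy [ 0.4 -0.2]
```

Request:
jog_arm(
  moves=[
    {"delta_pos": [-0.08, -0.03, 0.06], "twist": [0, -0.001, 0], "hand": 0},
    {"delta_pos": [-0.06, -0.02, 0.06], "twist": [0, -0.0005, 0], "hand": 0},
    {"delta_pos": [-0.02, 0, 0.03], "twist": [0, 0, 0], "hand": 0},
  ],
)

```text
time: 14.85
tool_pos: [0.4878, -0.2676, 0.1019]
eef_rot: [-0.043, 0.947, 0.182, 0.26]
contact_force: [-4.0, 1.3, 3.2]
gripper_width: 0.0094
```

```bash
python3 -c "
from h import *
go(.0,1)"
```

```text
pan [ 0.5652 -0.2325  0.0607] zyx [21.6 -0.1  0.1] lip [ 0.647 -0.2    0.085] tcp [ 0.488 -0.268  0.102] F [-4.   1.3  3.2] 0.0094 [ 1.42  0.33 -0.77  2.13 -0.46  0.55  1.45]
vel 0.01 M [0.45 1.34 0.49]
{"delta_pos":[-0.046, -0.073, -0.004],"twist":[-0.0004, -0.0006, -0.0002]},
total mm [-1.6  1.3 -0.5] deg [-0.1 -0.1 -0. ]
pan err in scale frame mm [ 1.1 -1.7  0.7]
```

Contact is up (+3 N) at nominal height. I relax the sideways offset, then release.

Request:
jog_arm(
  moves=[
    {"delta_pos": [-0.05, -0.08, 0.0], "twist": [0, 0, 0], "hand": 0},
    {"delta_pos": [-0.03, -0.04, 0.0], "twist": [0, 0, 0], "hand": 0},
    {"delta_pos": [0, 0, 0], "twist": [0, 0, 0], "hand": 0},
  ],
)

```text
time: 15.1
tool_pos: [0.4869, -0.267, 0.102]
eef_rot: [-0.041, 0.947, 0.181, 0.261]
contact_force: [-1.6, 0.4, -0.0]
gripper_width: 0.0096
```

```bash
python3 -c "
from h import *
go(.0,1)"
```

```text
pan [ 0.5644 -0.2322  0.0609] zyx [21.5 -0.2 -0.2] lip [ 0.646 -0.2    0.085] tcp [ 0.487 -0.267  0.102] F [-1.6  0.4 -0. ] 0.0096 [ 1.42  0.32 -0.78  2.14 -0.47  0.54  1.46]
vel 0.005 M [-0.    0.9   0.15]
{"delta_pos":[-0.025, -0.035, 0.013],"twist":[0.0013, -0.0013, -0.0001]},
total mm [-0.7  0.7 -0.6] deg [ 0.2 -0.2 -0. ]
pan err in scale frame mm [ 0.5 -1.2  0.9]
```

Request:
jog_arm(
  moves=[
    {"delta_pos": [0, 0, 0], "twist": [0, 0, 0], "hand": 0.3},
    {"delta_pos": [0, 0, 0], "twist": [0, 0, 0], "hand": 0.6},
    {"delta_pos": [0, 0, 0], "twist": [0, 0, 0], "hand": 1},
    {"delta_pos": [0, 0, 0], "twist": [0, 0, 0], "hand": 1},
    {"delta_pos": [0, 0, 0], "twist": [0, 0, 0], "hand": 1},
    {"delta_pos": [0, 0, 0], "twist": [0, 0, 0], "hand": 1},
  ],
)

```text
time: 15.6
tool_pos: [0.4886, -0.2687, 0.1026]
eef_rot: [-0.039, 0.947, 0.181, 0.263]
contact_force: [0.6, 0.2, -0.7]
gripper_width: 0.0808
```

```bash
cat >> h.py <<'E'
def homecheck():
    # pan vs nominal home frame, from both views
    Rp=R.from_euler('Z',YAW,degrees=True).as_matrix()
    for n in("scene","top"):
        s=r.snapshot(n);q=(cloud(s)-O)@Rp*1e3;b=s["image"].max(2)>70
        w=(q[...,2]>50)&(q[...,2]<64)&(q[...,0]>-95)&b
        L=q[w&(q[...,1]>45)&(q[...,1]<70)];Rt=q[w&(q[...,1]<-45)&(q[...,1]>-70)];B=q[w&(abs(q[...,1])<50)&(q[...,0]<-70)]
        F=q[(abs(q[...,1])<45)&(q[...,0]>-70)&(q[...,0]<50)&(abs(q[...,2]-18)<10)&b];pf=np.linalg.lstsq(np.c_[F[:,:2],np.ones(len(F))],F[:,2],rcond=None)[0]
        print(n,"L",np.median(L[:,1]).round(1),np.polyfit(L[:,0],L[:,1],1)[0].round(3),"R",np.median(Rt[:,1]).round(1),np.polyfit(Rt[:,0],Rt[:,1],1)[0].round(3),"rear",np.median(B[:,0]).round(1),"walltop",np.median(L[:,2]).round(1),np.median(Rt[:,2]).round(1),"rear top",np.median(B[:,2]).round(1),"floor",np.median(F[:,2]).round(1),pf[2].round(1),np.degrees(pf[:2]).round(1))
E
python3 -c "
from h import *
go(-.0,1);homecheck()"
```

```text
pan [ 0.5664 -0.2343  0.0617] zyx [21.3 -0.3 -0.4] lip [ 0.648 -0.202  0.086] tcp [ 0.489 -0.269  0.103] F [ 0.6  0.2 -0.7] 0.0808 [ 1.42  0.32 -0.78  2.14 -0.47  0.54  1.46]
vel 0.002 M [-0.19  0.46 -0.05]
{"delta_pos":[-0.069, -0.124, 0.012],"twist":[0.0028, -0.0019, -0.0003]},
total mm [-2.4  2.4 -1.2] deg [ 0.5 -0.3 -0. ]
pan err in scale frame mm [ 1.6 -3.8  1.7]
scene L 55.0 0.013 R -59.7 -0.034 rear -86.1 walltop 56.1 56.8 rear top 56.6 floor 17.5 17.6 [-0.  -1.3]
top L 55.2 0.008 R -60.2 -0.026 rear -85.7 walltop 57.4 57.0 rear top 59.4 floor 18.7 18.7 [ 0.4 -0.2]
```

Request:
jog_arm(
  moves=[
    {"delta_pos": [-0.05, 0, -0.2], "twist": [0, 0, 0], "hand": 1},
    {"delta_pos": [0, 0, -0.5], "twist": [0, 0, 0], "hand": 1},
    {"delta_pos": [0, 0, -0.8], "twist": [0, 0, 0], "hand": 1},
    {"delta_pos": [0, 0, -0.9], "twist": [0, 0, 0], "hand": 1},
    {"delta_pos": [0, 0, -0.9], "twist": [0, 0, 0], "hand": 1},
    {"delta_pos": [0, 0, -0.9], "twist": [0, 0, 0], "hand": 1},
    {"delta_pos": [0, 0, -0.5], "twist": [0, 0, 0], "hand": 1},
    {"delta_pos": [0, 0, 0], "twist": [0, 0, 0], "hand": 1},
  ],
)

```text
time: 16.37
tool_pos: [0.4268, -0.288, 0.2068]
eef_rot: [-0.041, 0.947, 0.182, 0.262]
contact_force: [0.5, -0.4, 0.2]
gripper_width: 0.0855
```

```bash
python3 - <<'E'
from h import *
import pickle
st();homecheck();print("--start")
class S:
    pass
import h
S.snapshot=staticmethod(lambda n:pickle.load(open(n+"0.pkl","rb")));rr=h.r;h.r=S;h.homecheck();h.r=rr
s=r.snapshot("scene");t=r.snapshot("top")
a=s["image"][200:350,130:330];b=t["image"][90:260,90:430]
cv2.imwrite("pics/end.png",np.vstack([cv2.resize(a,(400,300),interpolation=cv2.INTER_CUBIC),cv2.resize(b,(400,200),interpolation=cv2.INTER_AREA)]) if 0 else np.hstack([cv2.resize(a,(400,300),interpolation=cv2.INTER_CUBIC),cv2.resize(b,(400,300),interpolation=cv2.INTER_CUBIC)]))
E
```

```text
pan [ 0.5044 -0.2532  0.1659] zyx [21.5 -0.3 -0.2] lip [ 0.586 -0.221  0.19 ] tcp [ 0.427 -0.288  0.207] F [ 0.5 -0.4  0.2] 0.0855 [ 1.63  0.06 -0.79  2.11 -0.6   0.87  1.59]
scene L 55.2 0.017 R -59.4 -0.04 rear -86.8 walltop 55.2 56.8 rear top 56.6 floor 17.6 17.6 [ 0.1 -1.3]
top L 55.8 0.01 R -60.2 -0.013 rear -85.7 walltop 57.8 57.2 rear top 59.5 floor 18.6 18.6 [ 0.3 -0.2]
--start
scene L 56.2 0.006 R -58.1 -0.025 rear -86.0 walltop 55.1 56.6 rear top 57.0 floor 17.9 18.1 [-0.  -1.7]
top L 56.6 0.021 R -58.6 -0.025 rear -84.5 walltop 57.4 57.2 rear top 57.5 floor 18.6 18.6 [-0.2 -0. ]
```

View pics/end.png

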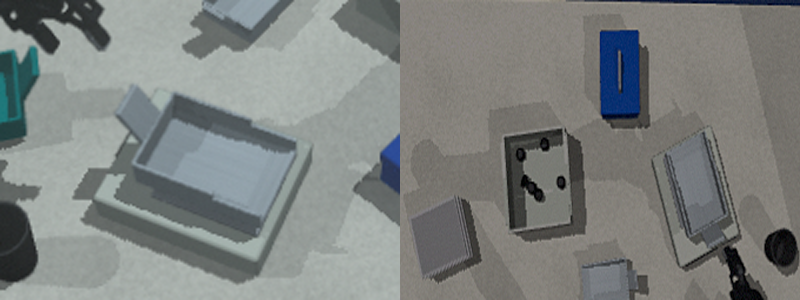

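The pan is back on the scale, empty and the same way round. Its floor and wall heights match the start, and its shift of about 1 mm is within the peg clearance. Six feet are in the bin and the gripper is clear.

```bash
python3 -c "
from h import *
print(r.hand_in(), r.observe()['time'])"
```

```text
the job is handed in; nothing more can be done
the job is handed in; nothing more can be done
```

The job is handed in after about 17 s of robot time. The six feet were tipped into the stock bin, and the empty pan was set back on the scale's pegs the same way round and released.

**Last checks:**
- All six feet show in the bin in the final top view.
- The pan's floor and wall heights match the start to within about 0.5 mm in the camera depth. The top view's rear-wall height is the exception, at 2 mm higher. I read this as fully home.
- The pan sits about 1 mm sideways of where it started, which is within the peg clearance.
- The cash box, disc cases and pen pot stand where they were, judged by eye in the pictures and not measured.
- The gripper is open and clear of everything.

**Disagreed or went less smoothly:**
- **Reported tool position:** it lay about 33 mm beyond the real fingertips along the tool axis. I measured this in both cameras and corrected for it before the grasp.
- **Pouring:** the arm reached the limits of joints 2 and 3. The lip was therefore higher above the bin than planned, and the feet slid out at about 32–35° of tilt instead of the planned 55–60°.
- **Release:** the robot's own estimate put the pan about 0.9 mm above home, but the camera heights did not show a gap.

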